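# Load catalyst coils and beakers into the glassware dryer

## Task

Get the oxidation-test glassware drying: stand every glass beaker that is on the bench in the dryer's tray, one to a bay, and give each beaker one copper coil, slid up off the coil stand and dropped in from above. Then slide the loaded tray straight into the dryer until it is fully home against the rear stop, and after that press the green start button. Coils that are not needed stay on their posts, and leave everything else on the bench alone.

Things in the scene. Friction and masses are not known exactly. Their poses are not given: they have to be found in the camera images.
- dryer: Low white warm-air dryer, fixed. Origin on the bench under the middle of its mouth; +x into the chamber, +y towards the grey control wing, z up. Housing x 0..200, y +-195, top z = 135 mm, clear window on top. Wing x -60..200, y 202..262, top z = 100 mm. An 8 mm thick steel loading shelf, y -208..242 mm, runs from x = -180 mm through the chamber; the tray slides on it.
- dryer_mouth (a point): Middle of the mouth's sill: on top of the shelf, at x = 0, y = 0, z = 8 mm in the dryer's frame, same axes. The mouth is 338 mm wide (y +-169), clear 121 mm above the shelf; the rear stop is 86 mm inside (+x). Lips 18 mm high along the shelf at y = +-198 mm from x = -180 to -30 mm; from there flared guides, 30 mm high, narrow to the mouth.
- tray: Loose aluminium tray, 84 (x) by 324 (y) mm, walls 30 mm high, about 350 g, easy to slide (3-6 N loaded). Origin under the centre of its 4 mm floor; +x goes into the dryer first. Starts askew on the loading shelf. Four open bays 76 mm square, centres at x = 0, y = -120, -40, 40, 120 mm; dividers 26 mm high. Fully home: origin at x = 44, y within 7 of 0, z = 8 mm in the dryer's frame.
- tray_handle (a point): Middle of the tray's fixed black bar handle, at x = -112, y = 0, z = 45 mm in the tray's frame, same axes. Bar 10 mm thick (x), 14 mm high, 100 mm long (y), on two side arms at y = +-47 mm; 65 mm free between bar and tray, 38 mm free under it. It stays 68 mm in front of the mouth when the tray is home.
- beaker_a: Glass beaker with a pale rim, standing on the bench: 64 mm outside diameter, 80 mm tall, straight sides, walls 3 mm, floor 5 mm, about 70 g. Origin at the centre of its underside, z up. Three or four beakers are present; an absent one reads None from the start.
- beaker_b: Glass beaker with a pale rim, standing on the bench: 64 mm outside diameter, 80 mm tall, straight sides, walls 3 mm, floor 5 mm, about 70 g. Origin at the centre of its underside, z up. Three or four beakers are present; an absent one reads None from the start.
- beaker_c: Glass beaker with a pale rim, standing on the bench: 64 mm outside diameter, 80 mm tall, straight sides, walls 3 mm, floor 5 mm, about 70 g. Origin at the centre of its underside, z up. Three or four beakers are present; an absent one reads None from the start.
- beaker_d: Glass beaker with a pale rim, standing on the bench: 64 mm outside diameter, 80 mm tall, straight sides, walls 3 mm, floor 5 mm, about 70 g. Origin at the centre of its underside, z up. Three or four beakers are present; an absent one reads None from the start.
- coil_stand: Blue coil stand, fixed to the bench (elsewhere in each run): base 84 mm (x) by 250 mm (y), 12 mm thick, origin at the centre of its underside. Four steel posts, 26 mm in diameter with tapered tips, rise to z = 88 mm at x = 0, y = -90, -30, 30 and 90 mm; each coil rests on the base around its post.
- coil_a: Wound copper coil, a stiff open tube: 44 mm outside and 33 mm inside diameter, 60 mm tall, about 70 g. Origin at the centre of its lower end, z along its axis. It starts upright over a post of the coil stand. Four coils are present, so there may be one more than there are beakers.
- coil_b: Wound copper coil, a stiff open tube: 44 mm outside and 33 mm inside diameter, 60 mm tall, about 70 g. Origin at the centre of its lower end, z along its axis. It starts upright over a post of the coil stand. Four coils are present, so there may be one more than there are beakers.
- coil_c: Wound copper coil, a stiff open tube: 44 mm outside and 33 mm inside diameter, 60 mm tall, about 70 g. Origin at the centre of its lower end, z along its axis. It starts upright over a post of the coil stand. Four coils are present, so there may be one more than there are beakers.
- coil_d: Wound copper coil, a stiff open tube: 44 mm outside and 33 mm inside diameter, 60 mm tall, about 70 g. Origin at the centre of its lower end, z along its axis. It starts upright over a post of the coil stand. Four coils are present, so there may be one more than there are beakers.
- start_button (a joint): Travel of the green push button on the control wing: 0 released, 0.006 m fully down (about 5 N); counts as pressed beyond 0.004 m. It springs back.
- start_button_top (a point): Centre of the top of the green start button, a round cap 30 mm in diameter that is pressed straight down; in the dryer's frame at x = -25 mm, y = 232 mm, z = 122 mm when released.
- wash_bottle: Bystander: white and blue plastic wash bottle, 62 mm in diameter, 210 mm tall with its bent spout; origin at the centre of its underside.
- marker: Bystander: red and white marker pen lying flat, 130 mm long along its x, 24 mm high; origin under its middle.
- paper_cup: Bystander: white paper cup, 76 mm across the rim, 90 mm tall; origin at the centre of its underside.
- sample_jar: Bystander: amber glass jar with a black cap, 60 mm in diameter, 100 mm tall; origin at the centre of its underside.
- timer: Bystander: black bench timer, 65 mm square, 22 mm high; origin at the centre of its underside.

How it is judged:
On the way, in this order (a step that is already met when the one before it is completed fails the run):
1. every beaker present stands in a bay of the tray with a coil in it (x of beaker_a in the frame of tray between -0.02 and 0.02 m and y of beaker_a in the frame of tray between -0.14 and 0.14 m and z of each of beaker_a, beaker_b, beaker_c, beaker_d in the frame of tray below 0.012 m and angle between each of beaker_a, beaker_b, beaker_c, beaker_d's own z axis and vertical below 0.15 rad and x of beaker_b in the frame of tray between -0.02 and 0.02 m and y of beaker_b in the frame of tray between -0.14 and 0.14 m and x of beaker_c in the frame of tray between -0.02 and 0.02 m and y of beaker_c in the frame of tray between -0.14 and 0.14 m and x of beaker_d in the frame of tray between -0.02 and 0.02 m and y of beaker_d in the frame of tray between -0.14 and 0.14 m and ((horizontal distance between coil_a and beaker_a below 0.02 m and z of coil_a in the frame of beaker_a between -0.002 and 0.02 m) or (horizontal distance between coil_b and beaker_a below 0.02 m and z of coil_b in the frame of beaker_a between -0.002 and 0.02 m) or (horizontal distance between coil_c and beaker_a below 0.02 m and z of coil_c in the frame of beaker_a between -0.002 and 0.02 m) or (horizontal distance between coil_d and beaker_a below 0.02 m and z of coil_d in the frame of beaker_a between -0.002 and 0.02 m)) and ((horizontal distance between coil_a and beaker_b below 0.02 m and z of coil_a in the frame of beaker_b between -0.002 and 0.02 m) or (horizontal distance between coil_b and beaker_b below 0.02 m and z of coil_b in the frame of beaker_b between -0.002 and 0.02 m) or (horizontal distance between coil_c and beaker_b below 0.02 m and z of coil_c in the frame of beaker_b between -0.002 and 0.02 m) or (horizontal distance between coil_d and beaker_b below 0.02 m and z of coil_d in the frame of beaker_b between -0.002 and 0.02 m)) and ((horizontal distance between coil_a and beaker_c below 0.02 m and z of coil_a in the frame of beaker_c between -0.002 and 0.02 m) or (horizontal distance between coil_b and beaker_c below 0.02 m and z of coil_b in the frame of beaker_c between -0.002 and 0.02 m) or (horizontal distance between coil_c and beaker_c below 0.02 m and z of coil_c in the frame of beaker_c between -0.002 and 0.02 m) or (horizontal distance between coil_d and beaker_c below 0.02 m and z of coil_d in the frame of beaker_c between -0.002 and 0.02 m)) and ((horizontal distance between coil_a and beaker_d below 0.02 m and z of coil_a in the frame of beaker_d between -0.002 and 0.02 m) or (horizontal distance between coil_b and beaker_d below 0.02 m and z of coil_b in the frame of beaker_d between -0.002 and 0.02 m) or (horizontal distance between coil_c and beaker_d below 0.02 m and z of coil_c in the frame of beaker_d between -0.002 and 0.02 m) or (horizontal distance between coil_d and beaker_d below 0.02 m and z of coil_d in the frame of beaker_d between -0.002 and 0.02 m))), for 0.2 s.
2. the loaded tray is fully home in the dryer (all of step 1 and x of tray in the frame of dryer above 0.037 m and y of tray in the frame of dryer between -0.015 and 0.015 m and z of tray in the frame of dryer below 0.014 m), for 0.2 s.
3. the start button is pressed while the loaded tray is home (value of joint start_button above 0.004 m and x of tray in the frame of dryer above 0.037 m and y of tray in the frame of dryer between -0.015 and 0.015 m and z of tray in the frame of dryer below 0.014 m), for 0.05 s.
At the end, for the whole second after the job is handed in: Tray home (origin x > 37 mm in the dryer's frame; 44 is the stop), every beaker present upright within 0.15 rad on the floor of a bay with a coil in it (lower end within 20 mm of its underside and axis), other coils on the stand's posts, all at rest; start was pressed once the tray was home (all of step 2 and ((x of coil_a in the frame of coil_stand between -0.012 and 0.012 m and y of coil_a in the frame of coil_stand between -0.11 and 0.11 m and z of coil_a in the frame of coil_stand between 0.005 and 0.02 m) or (horizontal distance between coil_a and beaker_a below 0.02 m and z of coil_a in the frame of beaker_a between -0.002 and 0.02 m) or (horizontal distance between coil_a and beaker_b below 0.02 m and z of coil_a in the frame of beaker_b between -0.002 and 0.02 m) or (horizontal distance between coil_a and beaker_c below 0.02 m and z of coil_a in the frame of beaker_c between -0.002 and 0.02 m) or (horizontal distance between coil_a and beaker_d below 0.02 m and z of coil_a in the frame of beaker_d between -0.002 and 0.02 m)) and ((x of coil_b in the frame of coil_stand between -0.012 and 0.012 m and y of coil_b in the frame of coil_stand between -0.11 and 0.11 m and z of coil_b in the frame of coil_stand between 0.005 and 0.02 m) or (horizontal distance between coil_b and beaker_a below 0.02 m and z of coil_b in the frame of beaker_a between -0.002 and 0.02 m) or (horizontal distance between coil_b and beaker_b below 0.02 m and z of coil_b in the frame of beaker_b between -0.002 and 0.02 m) or (horizontal distance between coil_b and beaker_c below 0.02 m and z of coil_b in the frame of beaker_c between -0.002 and 0.02 m) or (horizontal distance between coil_b and beaker_d below 0.02 m and z of coil_b in the frame of beaker_d between -0.002 and 0.02 m)) and ((x of coil_c in the frame of coil_stand between -0.012 and 0.012 m and y of coil_c in the frame of coil_stand between -0.11 and 0.11 m and z of coil_c in the frame of coil_stand between 0.005 and 0.02 m) or (horizontal distance between coil_c and beaker_a below 0.02 m and z of coil_c in the frame of beaker_a between -0.002 and 0.02 m) or (horizontal distance between coil_c and beaker_b below 0.02 m and z of coil_c in the frame of beaker_b between -0.002 and 0.02 m) or (horizontal distance between coil_c and beaker_c below 0.02 m and z of coil_c in the frame of beaker_c between -0.002 and 0.02 m) or (horizontal distance between coil_c and beaker_d below 0.02 m and z of coil_c in the frame of beaker_d between -0.002 and 0.02 m)) and ((x of coil_d in the frame of coil_stand between -0.012 and 0.012 m and y of coil_d in the frame of coil_stand between -0.11 and 0.11 m and z of coil_d in the frame of coil_stand between 0.005 and 0.02 m) or (horizontal distance between coil_d and beaker_a below 0.02 m and z of coil_d in the frame of beaker_a between -0.002 and 0.02 m) or (horizontal distance between coil_d and beaker_b below 0.02 m and z of coil_d in the frame of beaker_b between -0.002 and 0.02 m) or (horizontal distance between coil_d and beaker_c below 0.02 m and z of coil_d in the frame of beaker_c between -0.002 and 0.02 m) or (horizontal distance between coil_d and beaker_d below 0.02 m and z of coil_d in the frame of beaker_d between -0.002 and 0.02 m)) and linear speed of each of tray, beaker_a, beaker_b, beaker_c, beaker_d, coil_a, coil_b, coil_c, coil_d below 0.02 m/s); the robot touches nothing.
It fails at once if a bystander is moved more than 30 mm or knocked over (distance of any of wash_bottle, marker, paper_cup, sample_jar, timer from where it was at the start of the episode above 0.03 m or angle between any of wash_bottle, marker, paper_cup, sample_jar, timer's own z axis and vertical above 0.5 rad).
Of beaker_a, beaker_b, beaker_c, beaker_d only 3 to 4 are there at a start; the rules pass over those that are not, and their reading is None.
At some moment in a run one of beaker_a, beaker_b, beaker_c, beaker_d, tray may be knocked a few centimetres aside while the robot is not near it.
It also fails if it takes over 210 s, if anything falls off the work surface, if the arm or the gripper's body presses on something with over 40 N, if the wrist force passes 120 N, or if a joint passes its speed limit or range.

## Robot

A 6-joint arm with a two-finger parallel gripper is mounted at the origin on the work surface. World frame = base frame: x ahead of the robot, y to its left, z up, the work surface at z = 0. Lengths are in m, angles in rad, forces in N, time in s.
With the tool pointing down it reaches from about 0.375 to 0.975 m from the base axis. Payload 3.8 kg.
Tool frame: the origin (TCP) lies between the finger pads; the fingertips stand 8 mm ahead of it and the grasp point (between the pads) lies 11 mm behind it (tcp_to_tips is the distance from the TCP to the fingertips, in m); z points along the fingers, y is the line along which they close (so a half turn about z gives the same grasp; the last joint's range is limited). The gripper opens to 85 mm and grips with 20 to 120 N. Pads are 22 mm wide; open, the fingers measure 114 mm over their backs; the gripper's body (76 mm by 85 mm) begins 54 mm behind the grasp point. The pads swing forward as they close: fully open they stand 13 mm farther back than shut.
Start: joints at [-1.245, 0.264, 1.604, -0, 1.274, -0.037], TCP at [0.24, -0.631, 0.239] pointing down, gripper open.
Joint ranges: [-2.63, 2.63], [-0.94, 2.18], [0.31, 2.57], [-1.31, 4.45], [0, 2.66], [-2.55, 2.55]. Speed limits (rad/s): [2.57, 2.57, 3.14, 3.14, 3.14, 3.14].

## Interface

Orientations are given as a rotation vector (axis times angle).
In Python, from workcell import * gives the robot as it stands.
- The arm moves only by the tool move_arm, never from a script. Its argument "series" is one flat list of numbers, 7 for each row, row after row: the finger opening in cm, from 0 to 8.54, then the shift along the tool's x, y, z in cm, then the turn, a rotation vector about the tool's x, y, z in degrees. A call has 1 to 5 rows; each row shifts and turns the commanded pose from where the row before left it, along the tool's axes as they then stand; what a row does not reach is not made up. A row lasts 1/8 s, in which the tool goes at most 62.5 mm and 10.7 degrees, less where a joint would pass 70% of its speed; a pose out of reach is approached as far as the arm can. A call is refused whole if a number of a shift passes 6.25 or a number of a turn 10.7, either way. A call with a gripper value outside its range is refused whole. The fingers move at their own pace and stop on an object; "grip_force" is the grip in N (left out, the last holds). Time passes only in rows, so rows that do not move let the fingers close. It gives the time, the measured TCP pose, the force, the opening and the grip force at its end, in the units of the state.
- read_state(): the state, without advancing time (a new reading comes with each control period).
- read_camera(name): name is "scene" or "top" or "wrist"; returns the picture (480x640x3 uint8, red, green, blue); there is no depth.
- calibration(name): a dict with "camera_matrix" (3x3 intrinsics, pixels), "rvec" (rotation vector, rad) and "tvec" (3), from world to camera coordinates, as OpenCV has them. Camera axes: x right, y down, z forward; pixel columns grow to the right and rows downward; lengths in m; the calibration is good to about 2 mm. A picture is of the moment at which its call begins: read the wrist's pose just before it. calibration takes no time and is no camera call; for the wrist camera it gives the pose at the moment of the call.
- finish_job(): hands the job in; it is judged then, once.
The state is a dict: "time": time; "q": joint angles; "joint_vel": joint speeds; "joint_torque": joint torques, N m; "tool_pos": TCP position; "tcp_rot": TCP orientation; "wrist_force": force on the tool from outside, world axes, zero at the start; "torque": the same for the moment, N m; "width": opening from 0.0 (shut) to 1.0 (fully open); "grip_force": force on a finger pad.
Only numpy, scipy, OpenCV 4.12 (cv2) and the standard library are available. Lean on these libraries where they do the work, as an engineer would, in place of code of your own. Each camera call takes 0.05 s, during which the arm holds its last target. There are 200 camera calls.

## Working session

There is one attempt and no reset: what is moved stays moved. The work goes in short steps, Python scripts to look and compute and a tool call to move; the robot and the scene stay as the last step left them, time stands still between calls to the robot, and variables do not carry over. Pictures are saved under pics/ and viewed, at most 14 in all, crops included, and the job is handed in when it is done.

Besides the shell and the picture viewer there is one more tool, called after "Call:" by a JSON object that holds its "fn" and its "kwargs". move_arm: Moves the arm, as the interface text tells. Its arguments: {"type":"object","properties":{"series":{"type":"array"},"grip_force":{"type":"number"}},"required":["series"]}

```bash
mkdir -p pics; ls
python3 - <<'E'
from workcell import *
import cv2
print(read_state())
for n in("scene","top"):
    c=calibration(n); print(n,c)
    cv2.imwrite(f"pics/{n}0.png",read_camera(n)[:,:,::-1])
E
```

```text
pics
{'time': 0.0, 'q': array([-1.24489076e+00,  2.64776071e-01,  1.60539708e+00,  2.40017553e-05,
        1.27368620e+00, -3.69368656e-02]), 'joint_vel': array([ 7.54387561e-05,  8.96141769e-04, -6.42414754e-04, -2.24727525e-04,
       -4.14225195e-04, -9.55823817e-05]), 'joint_torque': array([-8.51816844e-05, -5.15118599e+01, -3.67314684e+01, -2.92729128e-04,
        1.27630393e-02, -1.47911123e-05]), 'tool_pos': array([ 0.23933138, -0.63037597,  0.2379341 ]), 'tcp_rot': array([-3.08782610e+00, -5.66413961e-01,  4.76648191e-04]), 'wrist_force': array([-0.29338388,  0.4175787 , -0.0641067 ]), 'torque': array([-8.36170151e-07,  1.92079603e-02,  1.58165832e-03]), 'grip_force': 0.0, 'width': 0.9994423978764134}
scene {'camera_matrix': array([[607.88479991,   0.        , 310.15430629],
       [  0.        , 607.88479991, 240.51004032],
       [  0.        ,   0.        ,   1.        ]]), 'rvec': array([ 0.74652542,  2.58388136, -1.14920042]), 'tvec': array([ 0.48341882, -0.10078233,  1.70517925])}
top {'camera_matrix': array([[463.85688095,   0.        , 320.32955501],
       [  0.        , 463.85688095, 243.80279901],
       [  0.        ,   0.        ,   1.        ]]), 'rvec': array([ 2.03818545, -2.1721154 ,  0.2370231 ]), 'tvec': array([-0.00356787,  0.56417728,  0.98491766])}
```

View pics/top0.png

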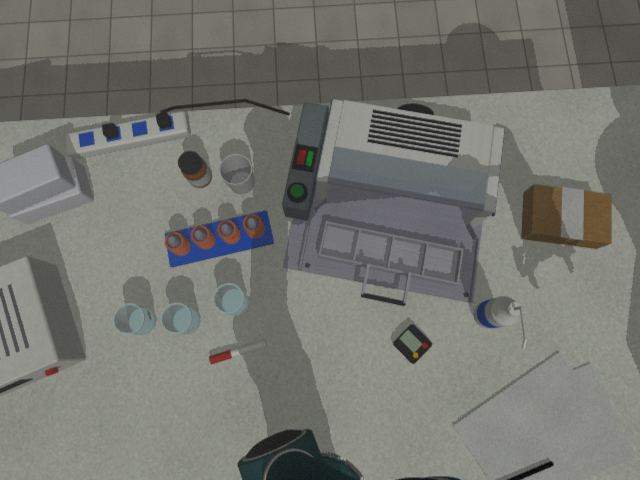

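View pics/scene0.png

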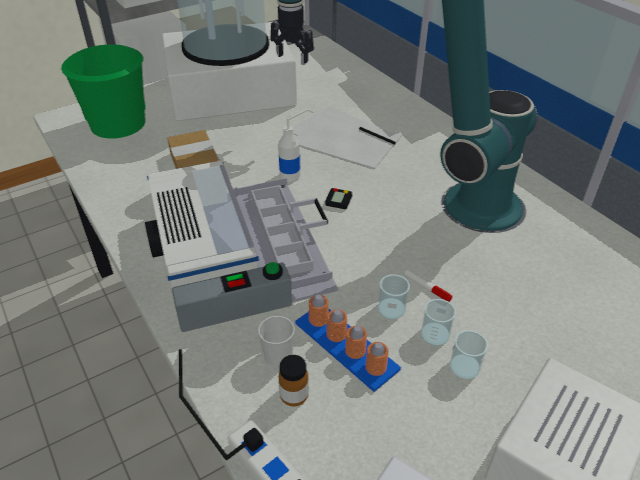

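Top view: three bluish beakers are at about (131,319), (180,319) and (231,299), and the white cup at (237,172) is the bystander. The coil stand is at (219,238), the tray at (390,250), and the button at (297,191). I'll zoom in for accurate clicks.

Run:
```python
import cv2
a=cv2.imread("pics/top0.png")[90:350,100:500]; cv2.imwrite("pics/top0z.png",cv2.resize(a,None,fx=2,fy=2,interpolation=cv2.INTER_CUBIC))
a=cv2.imread("pics/scene0.png")[150:400,160:500]; cv2.imwrite("pics/scene0z.png",cv2.resize(a,None,fx=2.3,fy=2.3,interpolation=cv2.INTER_CUBIC))
```

```text
(no output)
```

View pics/top0z.png

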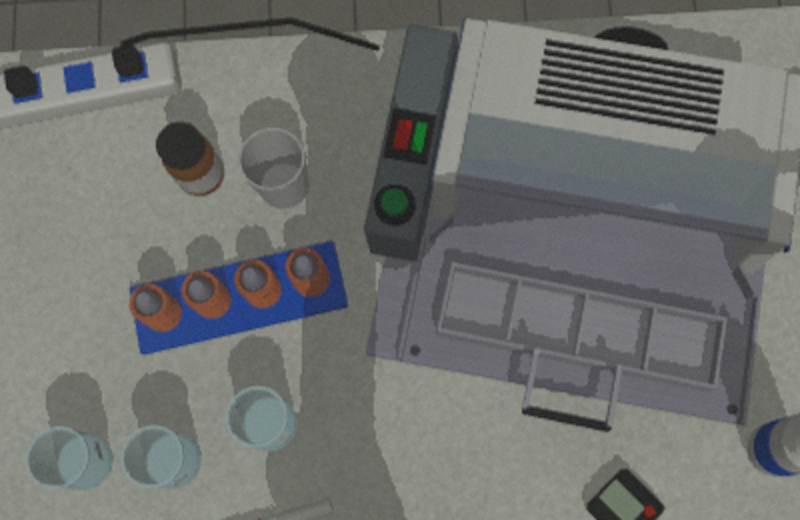

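View pics/scene0z.png

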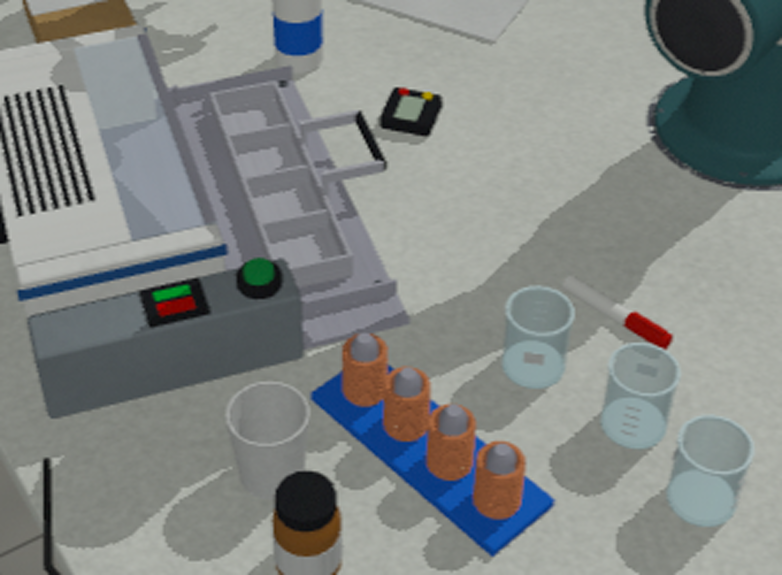

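```bash
cat > h.py <<'E'
from workcell import *
import numpy as np, cv2
from scipy.optimize import least_squares
from scipy.spatial.transform import Rotation as R
C={n:calibration(n) for n in("top","scene")}
def proj(n,P,c=None):
    c=c or C[n]; return cv2.projectPoints(np.float64(P).reshape(-1,1,3),c["rvec"],c["tvec"],c["camera_matrix"],None)[0][:,0]
def pose(p,P):
    P=np.float64(P); c,s=np.cos(p[2]),np.sin(p[2])
    return np.c_[p[0]+c*P[:,0]-s*P[:,1],p[1]+s*P[:,0]+c*P[:,1],P[:,2]]
def fit(obs,x0,z0=0,yaw=True):
    # obs: list (cam, local pt, pixel)
    def f(p):
        p=p if yaw else [p[0],p[1],0]
        return np.concatenate([proj(n,pose(p,[P])+[0,0,z0])[0]-uv for n,P,uv in obs])
    r=least_squares(f,x0,loss="soft_l1"); return r.x,r.fun.reshape(-1,2)
E
cat > m.py <<'E'
from h import *
np.set_printoptions(precision=4,suppress=True)
T=lambda u,v:np.array([u/2+100-.25,v/2+90-.25]); S=lambda u,v:np.array([u/2.3+160-.28,v/2.3+150-.28])
st=[("top",(.042,.125,.012),T(130,287)),("top",(.042,-.125,.012),T(332,241)),("top",(-.042,-.125,.012),T(347,306)),("top",(-.042,.125,.012),T(141,353)),
("scene",(.042,-.125,.012),S(313,393)),("scene",(-.042,.125,.012),S(553,500))]
print("stand",*fit(st,[.6,.2,0]))
for k,(a,b) in enumerate([((262,419),(539,314)),((154,457),(642,372)),((59,457),(712,446))]):
    print("beaker",k,*fit([("top",(0,0,.08),T(*a)),("scene",(0,0,.08),S(*b))],[.5,.2],yaw=False))
dr=[("top",(-.025,.232,.122),T(395,204)),("top",(-.18,.242,.008),T(367,355)),("top",(-.18,-.208,.008),T(744,423)),("scene",(-.025,.232,.122),S(258,270)),("scene",(-.18,.242,.008),S(408,320))]
print("dryer",*fit(dr,[.7,-.1,0]))
h=(.042,.162)
tr=[]
for sx,sy,a,b in[(1,1,(450,264),(262,278)),(1,-1,(724,320),(212,93)),(-1,-1,(716,383),(283,85)),(-1,1,(439,331),(350,262))]:
    tr+=[("top",(sx*.042,sy*.162,.03),T(*a)),("scene",(sx*.042,sy*.162,.03),S(*b))]
for sy,a,b in[(1,(525,410),(381,166)),(-1,(610,428),(360,113))]:
    tr+=[("top",(-.112,sy*.05,.05),T(*a)),("scene",(-.112,sy*.05,.05),S(*b))]
print("tray",*fit(tr,[.6,-.1,0],z0=.008))
print("bystander",fit([("top",(0,0,.09),T(272,158)),("scene",(0,0,.09),S(268,413))],[.7,.2],yaw=False)[0],fit([("top",(0,0,.1),T(183,145))],[.7,.2],yaw=False)[0])
print("marker",fit([("top",(0,0,.02),np.array([220,357]))],[.5,.2],yaw=False)[0],fit([("top",(0,0,.02),np.array([265,345]))],[.5,.2],yaw=False)[0])
c=C["top"];print("cam",-cv2.Rodrigues(c["rvec"])[0].T@c["tvec"], R.from_rotvec(read_state()["tcp_rot"]).as_matrix())
w=calibration("wrist"); Rw=R.from_rotvec(read_state()["tcp_rot"]).as_matrix();print("wrist cam in tool",Rw.T@(-cv2.Rodrigues(w["rvec"])[0].T@w["tvec"]-read_state()["tool_pos"]),Rw.T@cv2.Rodrigues(w["rvec"])[0].T)
E
python3 m.py
```

```text
stand [0.6043 0.2014 0.1643] [[-1.2109 -0.6169]
 [ 0.4466 -0.4047]
 [ 0.0492  0.2032]
 [-1.2294  0.217 ]
 [-1.6519 -1.4876]
 [ 0.7466 -0.7667]]
beaker 0 [0.4491 0.1641] [[-1.0329 -0.1587]
 [-0.2537 -3.6654]]
beaker 1 [0.4163 0.2798] [[-0.6644 -0.4544]
 [ 0.0674 -2.1065]]
beaker 2 [0.4229 0.3815] [[-0.6004 -0.5095]
 [ 0.1092 -1.3565]]
dryer [ 0.6413 -0.2251 -0.2454] [[-0.9943 -1.9255]
 [-1.2026 -0.4716]
 [ 1.0781  0.2058]
 [ 0.0701 -1.7705]
 [ 0.5432 -1.2251]]
tray [ 0.539  -0.1984 -0.2798] [[ 0.3108 -1.5747]
 [ 5.6122 -2.922 ]
 [ 0.7414 -0.5529]
 [-0.3108 -0.6369]
 [-0.8062  3.3846]
 [-2.0673 -2.3293]
 [-1.9572 -0.6672]
 [ 0.6783 -2.8168]
 [-2.4965 -1.0202]
 [ 1.1315 -0.978 ]
 [-0.4707 -0.2904]
 [-0.6594 -0.9429]]
bystander [0.744  0.1444] [0.7622 0.241 ]
marker [0.3283 0.1999] [0.3481 0.0987]
cam [ 0.3337 -0.0286  1.0845] [[ 0.9349  0.3549 -0.0007]
 [ 0.3549 -0.9349  0.002 ]
 [ 0.0001 -0.0021 -1.    ]]
wrist cam in tool [ 0.0717 -0.0001 -0.134 ] [[ 0.0002 -0.9598 -0.2808]
 [ 1.      0.0002 -0.    ]
 [ 0.0001 -0.2808  0.9598]]
```

The top view gives the stand at (0.604, 0.201) with yaw 9.4°, beakers near (0.449, 0.164), (0.416, 0.280) and (0.423, 0.382), and the dryer and tray poses. Next I'll write a row planner, then hover over the beakers for a refined look.

```bash
cat > plan.py <<'E'
# usage: plan.py open mode x y z yawdeg [x y z yaw ...] ; prints rows from the current state. mode p=polar path, l=straight
import sys
from h import *
s=read_state(); Rm=R.from_rotvec(s["tcp_rot"]).as_matrix()
def seg(p,yaw,g,mode,op,rnd):
    p1=np.array(g[:3]); dy=(g[3]-yaw+180)%360-180
    n=1
    while True:
        t=np.linspace(0,1,n+1)[:,None]
        if mode=="p":
            r0,r1=np.hypot(*p[:2]),np.hypot(*p1[:2]); a0,a1=np.arctan2(p[1],p[0]),np.arctan2(p1[1],p1[0])
            r=r0+(r1-r0)*t; a=a0+(a1-a0)*t; P=np.c_[r*np.cos(a),r*np.sin(a),p[2]+(p1[2]-p[2])*t]
        else: P=p+(p1-p)*t
        if np.linalg.norm(np.diff(P,axis=0),axis=1).max()<=.058 and abs(dy)/n<=9.5: break
        n+=1
    rows=[];cur=p.copy();cy=yaw
    for i in range(1,n+1):
        tx=np.array([np.cos(np.radians(cy)),np.sin(np.radians(cy)),0]);ty=np.array([tx[1],-tx[0],0])
        d=P[i]-cur; sh=np.round(np.array([d@tx,d@ty,-d[2]])*100/rnd)*rnd
        tn=np.round((yaw+dy*i/n-cy)*2)/2
        cur=cur+(sh[0]*tx+sh[1]*ty)/100-[0,0,sh[2]/100]; cy+=tn
        rows.append([op]+[float(v) for v in np.round(sh,2)]+[0,0,float(-tn)])
    return rows,cur,cy
op,mode=float(sys.argv[1]),sys.argv[2]; v=list(map(float,sys.argv[3:]))
p=s["tool_pos"].copy(); yaw=np.degrees(np.arctan2(Rm[1,0],Rm[0,0]))
print("t %.2f pos"%s["time"],p.round(4),"yaw %.1f"%yaw,"tiltx/y deg",np.degrees(Rm[:2,2]).round(2),"F",s["wrist_force"].round(1),"w %.3f"%s["width"],"g %.0f"%s["grip_force"])
for k in range(0,len(v),4):
    rows,p,yaw=seg(p,yaw,v[k:k+4],mode,op,.05)
    for i in range(0,len(rows),5): print([x for r in rows[i:i+5] for x in r])
    print("->",p.round(4),round(yaw,1))
E
python3 plan.py 8.5 p .43 .25 .28 90
```

```text
t 0.10 pos [ 0.2393 -0.6304  0.238 ] yaw 20.8 tiltx/y deg [-0.04  0.11] F [-0.6  0.2 -0.1] w 0.999 g 0
[8.5, 5.5, -1.05, -0.2, 0, 0, -3.5, 8.5, 5.4, -1.2, -0.2, 0, 0, -3.0, 8.5, 5.3, -1.35, -0.2, 0, 0, -3.5, 8.5, 5.2, -1.45, -0.2, 0, 0, -3.0, 8.5, 5.05, -1.6, -0.2, 0, 0, -3.5]
[8.5, 5.0, -1.65, -0.2, 0, 0, -3.5, 8.5, 4.85, -1.8, -0.2, 0, 0, -3.0, 8.5, 4.75, -1.9, -0.2, 0, 0, -3.5, 8.5, 4.65, -2.0, -0.2, 0, 0, -3.0, 8.5, 4.5, -2.15, -0.2, 0, 0, -3.5]
[8.5, 4.4, -2.2, -0.2, 0, 0, -3.5, 8.5, 4.25, -2.25, -0.2, 0, 0, -3.0, 8.5, 4.15, -2.4, -0.2, 0, 0, -3.5, 8.5, 4.05, -2.4, -0.2, 0, 0, -3.0, 8.5, 3.85, -2.55, -0.2, 0, 0, -3.5]
[8.5, 3.8, -2.6, -0.2, 0, 0, -3.0, 8.5, 3.6, -2.65, -0.2, 0, 0, -3.5, 8.5, 3.5, -2.7, -0.2, 0, 0, -3.5, 8.5, 3.4, -2.75, -0.2, 0, 0, -3.0, 8.5, 3.2, -2.85, -0.2, 0, 0, -3.5]
[8.5, 3.15, -2.85, -0.2, 0, 0, -3.0]
-> [0.43   0.2501 0.28  ] 89.8
```

Call:
{"fn": "move_arm", "kwargs": {"series": [8.5,5.5,-1.05,-1.0,0,0,-3.5,8.5,5.4,-1.2,-1.0,0,0,-3.0,8.5,5.3,-1.35,-1.0,0,0,-3.5,8.5,5.2,-1.45,-1.0,0,0,-3.0,8.5,5.05,-1.6,-0.2,0,0,-3.5], "grip_force": 40}}

```text
time: 0.72
tool_pos: [0.4442, -0.4507, 0.2817]
tcp_rot: [2.975, 1.007, 0.001]
wrist_force: [-0.1, 0.8, 0.8]
width: 0.997
grip_force: 0.0
```

Call:
{"fn": "move_arm", "kwargs": {"series": [8.5,5.0,-1.65,0,0,0,-3.5,8.5,4.85,-1.8,0,0,0,-3.0,8.5,4.75,-1.9,0,0,0,-3.5,8.5,4.65,-2.0,0,0,0,-3.0,8.5,4.5,-2.15,0,0,0,-3.5]}}

```text
time: 1.35
tool_pos: [0.548, -0.2186, 0.2806]
tcp_rot: [-2.8, -1.424, 0.001]
wrist_force: [0.7, -0.1, 0.4]
width: 0.996
grip_force: 0.0
```

Call:
{"fn": "move_arm", "kwargs": {"series": [8.5,4.4,-2.2,0,0,0,-3.5,8.5,4.25,-2.25,0,0,0,-3.0,8.5,4.15,-2.4,0,0,0,-3.5,8.5,4.05,-2.4,0,0,0,-3.0,8.5,3.85,-2.55,0,0,0,-3.5]}}

```text
time: 1.98
tool_pos: [0.5474, 0.0179, 0.2807]
tcp_rot: [-2.567, -1.811, 0.001]
wrist_force: [-0.1, 0.6, 0.2]
width: 0.997
grip_force: 0.0
```

Call:
{"fn": "move_arm", "kwargs": {"series": [8.5,3.8,-2.6,0,0,0,-3.0,8.5,3.6,-2.65,0,0,0,-3.5,8.5,3.5,-2.7,0,0,0,-3.5,8.5,3.4,-2.75,0,0,0,-3.0,8.5,3.2,-2.85,0,0,0,-3.5]}}

```text
time: 2.6
tool_pos: [0.4559, 0.2176, 0.2808]
tcp_rot: [-2.28, -2.16, 0.001]
wrist_force: [-0.8, -0.4, -0.1]
width: 0.996
grip_force: 0.0
```

Call:
{"fn": "move_arm", "kwargs": {"series": [8.5,3.15,-2.85,0,0,0,-3.0,8.5,0,0,0,0,0,0,8.5,0,0,0,0,0,0]}}

```text
time: 2.98
tool_pos: [0.4302, 0.2493, 0.281]
tcp_rot: [2.225, 2.217, -0.001]
wrist_force: [0.3, 0.4, -0.5]
width: 0.994
grip_force: 0.0
```

```bash
cat > snap.py <<'E'
import sys
from h import *
import pickle
c=calibration("wrist"); im=read_camera("wrist")[:,:,::-1].copy()
pickle.dump(c,open(f"pics/{sys.argv[1]}.pkl","wb")); cv2.imwrite(f"pics/{sys.argv[1]}.png",im)
s=read_state(); print(s["time"],s["tool_pos"].round(4))
E
python3 snap.py w1
```

```text
3.025 [0.4305 0.249  0.2811]
```

View pics/w1.png

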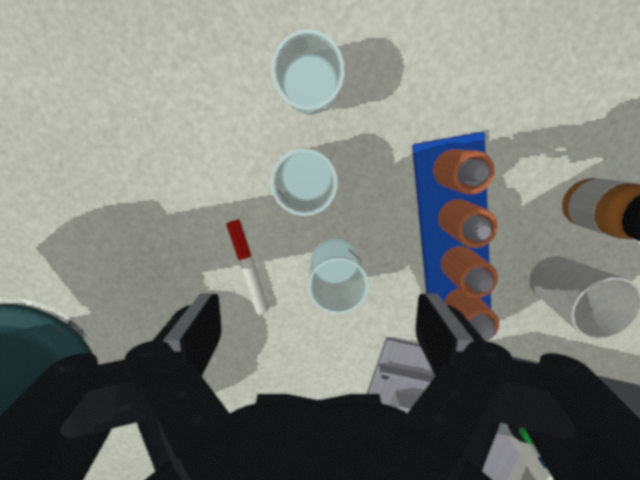

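The wrist view shows beaker rims centred at about (308,67), (304,182) and (338,284). The post tips are at (475,171), (481,230), (481,279) and (482,322).

```bash
cat > m2.py <<'E'
from h import *
import pickle
np.set_printoptions(precision=4,suppress=True)
C["w1"]=pickle.load(open("pics/w1.pkl","rb"))
T=lambda u,v:np.array([u/2+100-.25,v/2+90-.25])
A=np.array
for a,b in[((262,419),(338,284)),((154,457),(304.5,182)),((59,457),(308,67))]:
    print("beaker w",fit([("w1",(0,0,.08),A(b))],[.5,.2],yaw=False)[0],"both",*fit([("w1",(0,0,.08),A(b)),("top",(0,0,.08),T(*a))],[.5,.2],yaw=False))
st=[("w1",(0,y,.086),A(p)) for y,p in[(.09,(474,171)),(.03,(480,229)),(-.03,(481,278)),(-.09,(481,321))]]
st+=[("w1",(-.042,.125,.012),A((413,145))),("w1",(.042,.125,.012),A((485,132)))]
print("stand",*fit(st,[.6,.2,0.16]))
print(proj("w1",[[.4491,.1641,0.08],[.4302,.2493,0]]))
E
python3 m2.py; python3 plan.py 8.5 l .423 .3815 .15 90
```

```text
beaker w [0.4521 0.1706] both [0.4516 0.1699] [[-0.4228  0.5746]
 [-3.735  -1.154 ]]
beaker w [0.4171 0.2814] both [0.4168 0.281 ] [[-0.2599  0.3679]
 [-1.2147 -0.6441]]
beaker w [0.4218 0.3854] both [0.4218 0.3851] [[ 0.0571  0.3798]
 [-2.2739  0.1053]]
stand [0.6001 0.2035 0.1518] [[ 4.3804 -0.342 ]
 [-0.429   0.6203]
 [-0.3497  5.0684]
 [ 0.6331 10.7411]
 [-1.1671 -4.4523]
 [-0.1538 -3.1912]]
[[335.2087 289.4556]
 [317.7829 200.0809]]
t 3.02 pos [0.4305 0.249  0.2811] yaw 89.8 tiltx/y deg [-0.   -0.03] F [ 0.4 -0.  -0. ] w 0.996 g 0
[8.5, 3.3, -0.2, 3.3, 0, 0, -0.0, 8.5, 3.3, -0.2, 3.25, 0, 0, -0.0, 8.5, 3.35, -0.2, 3.3, 0, 0, -0.0, 8.5, 3.3, -0.2, 3.25, 0, 0, -0.0]
-> [0.4231 0.3815 0.1501] 89.8
```

Call:
{"fn": "move_arm", "kwargs": {"series": [8.5,3.4,-0.2,3.3,0,0,0,8.5,3.4,-0.2,3.25,0,0,0,8.5,3.35,-0.2,3.3,0,0,0,8.5,3.35,-0.2,3.25,0,0,0,8.5,0,0,3.6,0,0,0], "grip_force": 30}}

```text
time: 3.65
tool_pos: [0.4241, 0.386, 0.1135]
tcp_rot: [-2.226, -2.217, -0.003]
wrist_force: [0.4, 0.3, 0.1]
width: 0.998
grip_force: 0.0
```

Call:
{"fn": "move_arm", "kwargs": {"series": [8.5,0,0,3.6,0,0,0,8.5,0,0,3.6,0,0,0,8.5,0,0,0,0,0,0,6,0,0,0,0,0,0,5.5,0,0,0,0,0,0]}}

```text
time: 4.28
tool_pos: [0.4246, 0.3855, 0.0446]
tcp_rot: [2.226, 2.216, 0.006]
wrist_force: [0.8, -0.3, -0.1]
width: 0.726
grip_force: 33.0
```

Call:
{"fn": "move_arm", "kwargs": {"series": [5.5,0,0,0,0,0,0,5.5,0,0,0,0,0,0,5.5,0,0,0,0,0,0]}}

```text
time: 4.65
tool_pos: [0.4241, 0.3854, 0.0442]
tcp_rot: [2.225, 2.217, 0.005]
wrist_force: [-0.0, -1.1, 6.5]
width: 0.73
grip_force: 33.7
```

```bash
python3 plan.py 5.5 l .4225 .384 .042 90
```

```text
t 4.65 pos [0.4241 0.3854 0.0442] yaw 89.8 tiltx/y deg [0.17 0.11] F [-0.  -1.1  6.5] w 0.730 g 34
[5.5, -0.15, -0.15, 0.2, 0, 0, -0.0]
-> [0.4226 0.384  0.0422] 89.8
```

Call:
{"fn": "move_arm", "kwargs": {"series": [5.5,0,0,-3,0,0,0,5.5,0,0,-5,0,0,0,5.5,0,0,-5,0,0,0,5.5,0,0,-5,0,0,0,5.5,0,0,-5,0,0,0]}}

```text
time: 5.28
tool_pos: [0.4221, 0.3843, 0.2738]
tcp_rot: [-2.225, -2.217, 0.0]
wrist_force: [0.5, 1.1, -0.1]
width: 0.726
grip_force: 33.2
```

```bash
python3 plan.py 5.5 p .53 -.24 .30 74
```

```text
t 5.28 pos [0.4221 0.3843 0.2738] yaw 89.8 tiltx/y deg [-0.01  0.  ] F [ 0.5  1.1 -0.1] w 0.726 g 33
[5.5, -4.2, 3.6, -0.2, 0, 0, 1.5, 5.5, -4.45, 3.3, -0.25, 0, 0, 1.0, 5.5, -4.7, 2.95, -0.2, 0, 0, 1.5, 5.5, -4.95, 2.65, -0.2, 0, 0, 1.5, 5.5, -5.05, 2.25, -0.25, 0, 0, 1.0]
[5.5, -5.3, 1.85, -0.2, 0, 0, 1.5, 5.5, -5.4, 1.5, -0.25, 0, 0, 1.0, 5.5, -5.5, 1.0, -0.2, 0, 0, 1.5, 5.5, -5.55, 0.7, -0.2, 0, 0, 1.5, 5.5, -5.6, 0.25, -0.25, 0, 0, 1.0]
[5.5, -5.65, -0.2, -0.2, 0, 0, 1.5, 5.5, -5.6, -0.6, -0.2, 0, 0, 1.5]
-> [ 0.5298 -0.24    0.2998] 73.8
```

Call:
{"fn": "move_arm", "kwargs": {"series": [5.5,-4.2,3.6,-0.2,0,0,1.5,5.5,-4.45,3.3,-0.25,0,0,1.0,5.5,-4.7,2.95,-0.2,0,0,1.5,5.5,-4.95,2.65,-0.2,0,0,1.5,5.5,-5.05,2.25,-0.25,0,0,1.0]}}

```text
time: 5.9
tool_pos: [0.5579, 0.1432, 0.2831]
tcp_rot: [-2.348, -2.087, 0.0]
wrist_force: [1.0, 1.0, -1.6]
width: 0.727
grip_force: 33.2
```

Call:
{"fn": "move_arm", "kwargs": {"series": [5.5,-5.3,1.85,-0.2,0,0,1.5,5.5,-5.4,1.5,-0.25,0,0,1.0,5.5,-5.5,1.0,-0.2,0,0,1.5,5.5,-5.55,0.7,-0.2,0,0,1.5,5.5,-5.6,0.25,-0.25,0,0,1.0]}}

```text
time: 6.52
tool_pos: [0.5647, -0.1342, 0.2941]
tcp_rot: [-2.462, -1.95, 0.0]
wrist_force: [0.2, 0.3, -1.1]
width: 0.735
grip_force: 33.1
```

Call:
{"fn": "move_arm", "kwargs": {"series": [5.5,-5.65,-0.2,-0.2,0,0,1.5,5.5,-5.6,-0.6,-0.2,0,0,1.5,5.5,0,0,0,0,0,0,5.5,0,0,0,0,0,0]}}

```text
time: 7.02
tool_pos: [0.5301, -0.2394, 0.2981]
tcp_rot: [-2.512, -1.885, -0.001]
wrist_force: [1.5, 1.1, -1.4]
width: 0.729
grip_force: 33.2
```

```bash
python3 snap.py w2
```

```text
7.075 [ 0.5303 -0.2388  0.2981]
```

View pics/w2.png

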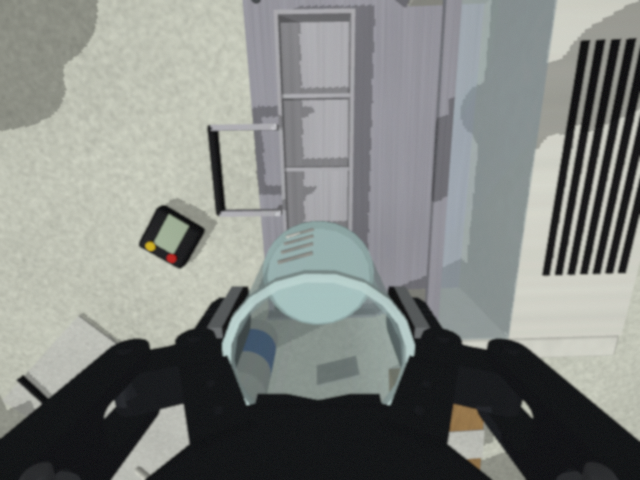

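```bash
cat > m3.py <<'E'
from h import *
import pickle
np.set_printoptions(precision=4,suppress=True)
C["w2"]=pickle.load(open("pics/w2.pkl","rb"))
A=np.array
tr=[("w2",(-.042,.162,.03),A((276,11))),("w2",(.042,.162,.03),A((355,10))),("w2",(-.04,.08,.026),A((282.5,97))),("w2",(.04,.08,.026),A((352,95))),("w2",(-.04,0,.026),A((286,170))),("w2",(.04,0,.026),A((352,169))),
("w2",(-.112,.05,.052),A((211,127))),("w2",(-.112,-.05,.052),A((220,214)))]
x,r=fit(tr,[.54,-.2,-.28],z0=.008);print("tray",x,"\n",r)
print("bays",pose(x,[(0,y,0) for y in(.12,.04,-.04,-.12)]))
# held beaker in tool frame: rim top edge at row 273
s=read_state();M=R.from_rotvec(s["tcp_rot"]).as_matrix()
for zr in(-.036,):
  for dx in(-.004,-.002,0,.002,.004):
    t=np.linspace(0,2*np.pi,73);P=np.c_[dx+.032*np.cos(t),.032*np.sin(t),0*t+zr]@M.T+s["tool_pos"]
    q=proj("w2",P); print(dx,"top",q[:,1].min(),"L/R",q[:,0].min(),q[:,0].max())
E
python3 m3.py
```

```text
tray [ 0.541  -0.2018 -0.2686] 
 [[-1.286  -0.4751]
 [ 1.4397 -0.8847]
 [-1.7369  0.0141]
 [ 0.9444  0.8523]
 [-2.0926  0.3961]
 [-0.0417  0.3672]
 [ 0.5383 -1.4885]
 [ 0.6674  3.709 ]]
bays [[ 0.5729 -0.0861  0.    ]
 [ 0.5516 -0.1632  0.    ]
 [ 0.5304 -0.2403  0.    ]
 [ 0.5092 -0.3175  0.    ]]
-0.004 top 281.5159360457297 L/R 224.92579029778696 410.5852644721382
-0.002 top 275.692082573947 L/R 224.45968215455633 411.03559956729737
0 top 269.805935658446 L/R 223.98894990314187 411.4904028400078
0.002 top 263.85649046505364 L/R 223.51352438909151 411.949741120997
0.004 top 257.8427204312527 L/R 223.03333507208595 412.4136825804551
```

```bash
python3 plan.py 5.5 l .5728 -.0845 .16 74.6 .5728 -.0845 .068 74.6
```

```text
t 7.08 pos [ 0.5303 -0.2388  0.2981] yaw 73.8 tiltx/y deg [-0.01  0.05] F [-0.2  0.6 -0.9] w 0.725 g 33
[5.5, 4.0, -0.05, 3.45, 0, 0, -0.0, 5.5, 4.0, -0.05, 3.45, 0, 0, -0.5, 5.5, 4.0, -0.05, 3.45, 0, 0, -0.0, 5.5, 4.0, -0.0, 3.45, 0, 0, -0.5]
-> [ 0.5728 -0.0846  0.1601] 74.8
[5.5, 0.0, -0.0, 4.6, 0, 0, 0.0, 5.5, 0.0, -0.0, 4.6, 0, 0, 0.0]
-> [ 0.5728 -0.0846  0.0681] 74.8
```

Call:
{"fn": "move_arm", "kwargs": {"series": [5.5,4.0,-0.05,3.45,0,0,0,5.5,4.0,-0.05,3.45,0,0,-0.5,5.5,4.0,-0.05,3.45,0,0,0,5.5,4.0,0,3.45,0,0,-0.5,5.5,0,0,0,0,0,0]}}

```text
time: 7.7
tool_pos: [0.5705, -0.0806, 0.1563]
tcp_rot: [-2.485, -1.912, 0.007]
wrist_force: [-0.1, -0.3, -0.8]
width: 0.728
grip_force: 33.3
```

Call:
{"fn": "move_arm", "kwargs": {"series": [5.5,0,0,4.6,0,0,0,5.5,0,0,4.6,0,0,0,5.5,0,0,0,0,0,0,5.5,0,0,0,0,0,0]}}

```text
time: 8.2
tool_pos: [0.5743, -0.0856, 0.0703]
tcp_rot: [2.494, 1.907, 0.003]
wrist_force: [0.7, -0.7, -0.6]
width: 0.729
grip_force: 33.4
```

```bash
python3 plan.py 5.5 l .5728 -.0845 .058 74.6
```

```text
t 8.20 pos [ 0.5743 -0.0856  0.0703] yaw 74.8 tiltx/y deg [ 0.15 -0.03] F [ 0.7 -0.7 -0.6] w 0.729 g 33
[5.5, 0.05, -0.2, 1.25, 0, 0, 0.0]
-> [ 0.5725 -0.0846  0.0578] 74.8
```

Call:
{"fn": "move_arm", "kwargs": {"series": [5.5,0,0,0.6,0,0,0,5.5,0,0,0.5,0,0,0,5.5,0,0,0,0,0,0,5.5,0,0,0,0,0,0]}}

```text
time: 8.7
tool_pos: [0.5729, -0.0856, 0.0575]
tcp_rot: [2.496, 1.908, 0.0]
wrist_force: [0.0, -0.3, -0.2]
width: 0.728
grip_force: 33.4
```

Call:
{"fn": "move_arm", "kwargs": {"series": [8.5,0,0,0,0,0,0,8.5,0,0,0,0,0,0,8.5,0,0,0,0,0,0]}}

```text
time: 9.07
tool_pos: [0.573, -0.0856, 0.0574]
tcp_rot: [2.496, 1.908, 0.0]
wrist_force: [1.3, -0.7, 0.3]
width: 0.991
grip_force: 0.0
```

Call:
{"fn": "move_arm", "kwargs": {"series": [8.5,0,0,-3,0,0,0,8.5,0,0,-5,0,0,0,8.5,0,0,-5,0,0,0,8.5,0,0,-5,0,0,0,8.5,0,0,-4,0,0,0]}}

```text
time: 9.7
tool_pos: [0.5732, -0.0856, 0.28]
tcp_rot: [2.495, 1.907, 0.002]
wrist_force: [-0.3, 0.0, 0.9]
width: 0.996
grip_force: 0.0
```

```bash
python3 plan.py 8.5 p .4168 .2805 .20 90 .4168 .2805 .042 90
```

```text
t 9.70 pos [ 0.5732 -0.0856  0.28  ] yaw 74.8 tiltx/y deg [ 0.14 -0.03] F [-0.3  0.   0.9] w 0.996 g 0
[8.5, 5.1, -1.8, 1.0, 0, 0, -2.0, 8.5, 4.9, -2.1, 1.0, 0, 0, -2.0, 8.5, 4.65, -2.35, 1.0, 0, 0, -1.5, 8.5, 4.45, -2.6, 1.0, 0, 0, -2.0, 8.5, 4.2, -2.85, 1.0, 0, 0, -2.0]
[8.5, 3.9, -3.05, 1.0, 0, 0, -2.0, 8.5, 3.7, -3.2, 1.0, 0, 0, -2.0, 8.5, 3.4, -3.35, 1.0, 0, 0, -1.5]
-> [0.4168 0.2805 0.2   ] 89.8
[8.5, 0.0, -0.0, 5.25, 0, 0, -0.0, 8.5, 0.0, -0.0, 5.3, 0, 0, -0.0, 8.5, 0.0, -0.0, 5.25, 0, 0, -0.0]
-> [0.4168 0.2805 0.042 ] 89.8
```

Call:
{"fn": "move_arm", "kwargs": {"series": [8.5,5.1,-1.8,1.0,0,0,-2.0,8.5,4.9,-2.1,1.0,0,0,-2.0,8.5,4.65,-2.35,1.0,0,0,-1.5,8.5,4.45,-2.6,1.0,0,0,-2.0,8.5,4.2,-2.85,1.0,0,0,-2.0]}}

```text
time: 10.32
tool_pos: [0.5043, 0.1664, 0.2271]
tcp_rot: [2.328, 2.109, 0.001]
wrist_force: [0.7, 1.2, -0.7]
width: 0.995
grip_force: 0.0
```

Call:
{"fn": "move_arm", "kwargs": {"series": [8.5,3.9,-3.05,1.0,0,0,-2.0,8.5,3.7,-3.2,1.0,0,0,-2.0,8.5,3.4,-3.35,1.0,0,0,-1.5,8.5,0,0,0,0,0,0,8.5,0,0,0,0,0,0]}}

```text
time: 10.95
tool_pos: [0.4167, 0.2806, 0.1976]
tcp_rot: [2.224, 2.218, 0.001]
wrist_force: [-0.0, 0.7, 0.7]
width: 0.998
grip_force: 0.0
```

```bash
python3 plan.py 8.5 l .4168 .2805 .042 90; python3 snap.py w3
```

```text
t 10.95 pos [0.4167 0.2806 0.1976] yaw 89.8 tiltx/y deg [ 0.05 -0.01] F [-0.   0.7  0.7] w 0.998 g 0
[8.5, -0.0, 0.0, 5.2, 0, 0, -0.0, 8.5, -0.0, 0.0, 5.15, 0, 0, -0.0, 8.5, -0.0, 0.0, 5.2, 0, 0, -0.0]
-> [0.4167 0.2806 0.0421] 89.8
11.0 [0.4171 0.2803 0.1977]
```

View pics/w3.png

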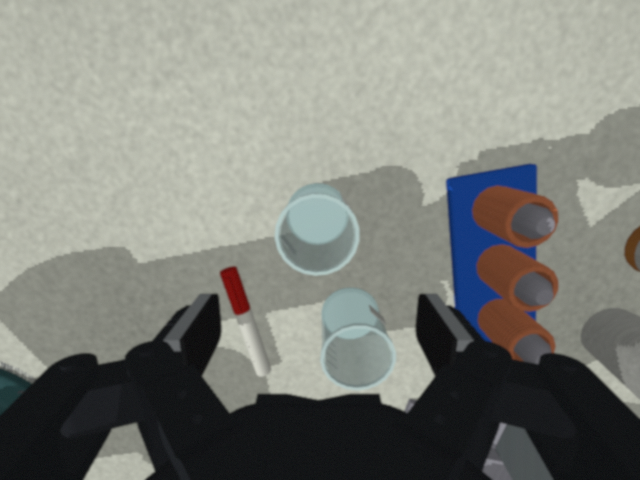

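Nothing has been displaced. The beaker 1 rim is at (317,235) and the beaker 0 rim at (358,357).

```bash
cat > m4.py <<'E'
from h import *
import pickle
np.set_printoptions(precision=4,suppress=True)
A=np.array
for n in("w1","w3"): C[n]=pickle.load(open(f"pics/{n}.pkl","rb"))
for b in((317,235),(358,357)): print("beaker",fit([("w3",(0,0,.08),A(b))],[.5,.2],yaw=False)[0])
st=[("w3",(-.042,.125,.012),A((447,180))),("w3",(.042,.125,.012),A((536,165))),("w1",(-.042,.125,.012),A((413,145))),("w1",(.042,.125,.012),A((486,132)))]
st+=[("top",P,A((u/2+99.75,v/2+89.75))) for P,u,v in[((.042,.125,.012),130,287),((.042,-.125,.012),332,241),((-.042,-.125,.012),347,306),((-.042,.125,.012),141,353)]]
x,r=fit(st,[.6,.2,.16]);print("stand",x,r);W=pose(x,[(0,y,.088) for y in(.09,.03,-.03,-.09)])
print(W,proj("w3",W),proj("w1",W))
E
python3 m4.py
```

```text
beaker [0.4163 0.2813]
beaker [0.4519 0.1697]
stand [0.6033 0.1998 0.1706] [[ 0.6488  0.3021]
 [ 1.3143 -0.2559]
 [-0.6783 -0.0305]
 [-0.958  -0.1034]
 [-0.5784  0.1116]
 [ 0.9744 -0.3094]
 [ 0.8068  0.2513]
 [-0.3589  0.9183]]
[[0.588  0.2884 0.088 ]
 [0.5982 0.2293 0.088 ]
 [0.6084 0.1702 0.088 ]
 [0.6185 0.1111 0.088 ]] [[544.0544 228.069 ]
 [542.8934 299.0646]
 [541.8678 361.7764]
 [540.9552 417.5745]] [[480.296  175.0912]
 [482.5133 233.7958]
 [484.5234 287.0137]
 [486.354  335.4798]]
```

Call:
{"fn": "move_arm", "kwargs": {"series": [8.5,0,0,5.2,0,0,0,8.5,0,0,5.15,0,0,0,8.5,0,0,5.2,0,0,0,8.5,0,0,0,0,0,0,5.5,0,0,0,0,0,0]}}

```text
time: 11.62
tool_pos: [0.4183, 0.2808, 0.0435]
tcp_rot: [2.227, 2.215, 0.003]
wrist_force: [0.9, 0.4, 0.5]
width: 0.812
grip_force: 0.0
```

Call:
{"fn": "move_arm", "kwargs": {"series": [5.5,0,0,0,0,0,0,5.5,0,0,0,0,0,0,5.5,0,0,0,0,0,0,5.5,0,0,0,0,0,0]}}

```text
time: 12.12
tool_pos: [0.4187, 0.2818, 0.0445]
tcp_rot: [2.224, 2.216, 0.008]
wrist_force: [-0.1, -1.2, 7.0]
width: 0.725
grip_force: 34.5
```

Call:
{"fn": "move_arm", "kwargs": {"series": [5.5,0,0,-3,0,0,0,5.5,0,0,-5,0,0,0,5.5,0,0,-5,0,0,0,5.5,0,0,-5,0,0,0,5.5,0,0,-2,0,0,0]}}

```text
time: 12.75
tool_pos: [0.4179, 0.2817, 0.2468]
tcp_rot: [2.224, 2.216, 0.012]
wrist_force: [-0.5, 0.6, -1.0]
width: 0.728
grip_force: 33.8
```

```bash
python3 plan.py 5.5 p .5516 -.1625 .22 74.6 .5516 -.1625 .068 74.6
```

```text
t 12.75 pos [0.4179 0.2817 0.2468] yaw 89.8 tiltx/y deg [0.38 0.23] F [-0.5  0.6 -1. ] w 0.728 g 34
[5.5, -3.85, 3.25, 0.3, 0, 0, 1.5, 5.5, -4.1, 3.0, 0.3, 0, 0, 2.0, 5.5, -4.35, 2.8, 0.3, 0, 0, 1.5, 5.5, -4.65, 2.5, 0.3, 0, 0, 2.0, 5.5, -4.85, 2.2, 0.3, 0, 0, 1.5]
[5.5, -5.05, 1.85, 0.3, 0, 0, 1.5, 5.5, -5.3, 1.5, 0.3, 0, 0, 2.0, 5.5, -5.4, 1.2, 0.3, 0, 0, 1.5, 5.5, -5.6, 0.8, 0.3, 0, 0, 1.5]
-> [ 0.5515 -0.1626  0.2198] 74.8
[5.5, 0.0, 0.0, 5.05, 0, 0, 0.0, 5.5, 0.0, 0.0, 5.05, 0, 0, 0.0, 5.5, 0.0, 0.0, 5.1, 0, 0, 0.0]
-> [ 0.5515 -0.1626  0.0678] 74.8
```

Call:
{"fn": "move_arm", "kwargs": {"series": [5.5,-3.85,3.25,0.3,0,0,1.5,5.5,-4.1,3.0,0.3,0,0,2.0,5.5,-4.35,2.8,0.3,0,0,1.5,5.5,-4.65,2.5,0.3,0,0,2.0,5.5,-4.85,2.2,0.3,0,0,1.5]}}

```text
time: 13.38
tool_pos: [0.5398, 0.054, 0.2276]
tcp_rot: [2.384, 2.045, 0.002]
wrist_force: [0.1, -0.4, -0.3]
width: 0.724
grip_force: 33.8
```

Call:
{"fn": "move_arm", "kwargs": {"series": [5.5,-5.05,1.85,0.3,0,0,1.5,5.5,-5.3,1.5,0.3,0,0,2.0,5.5,-5.4,1.2,0.3,0,0,1.5,5.5,-5.6,0.8,0.3,0,0,1.5,5.5,0,0,0,0,0,0]}}

```text
time: 14.0
tool_pos: [0.5492, -0.1673, 0.2152]
tcp_rot: [2.5, 1.901, -0.001]
wrist_force: [-0.2, 1.3, -0.6]
width: 0.728
grip_force: 33.8
```

Call:
{"fn": "move_arm", "kwargs": {"series": [5.5,0,0,0,0,0,0,5.5,0,0,0,0,0,0]}}

```text
time: 14.25
tool_pos: [0.55, -0.1624, 0.2151]
tcp_rot: [2.494, 1.91, 0.001]
wrist_force: [0.6, 0.2, -1.1]
width: 0.724
grip_force: 33.8
```

```bash
python3 snap.py w4; python3 plan.py 5.5 l  .5516 -.1625 .12 74.6
```

```text
14.3 [ 0.5501 -0.1623  0.2151]
t 14.30 pos [ 0.5501 -0.1623  0.2151] yaw 74.9 tiltx/y deg [0.02 0.01] F [-0.4  0.8 -0.8] w 0.722 g 34
[5.5, 0.0, 0.1, 4.75, 0, 0, 0.0, 5.5, 0.0, 0.05, 4.75, 0, 0, 0.5]
-> [ 0.5515 -0.1627  0.1201] 74.4
```

View pics/w4.png

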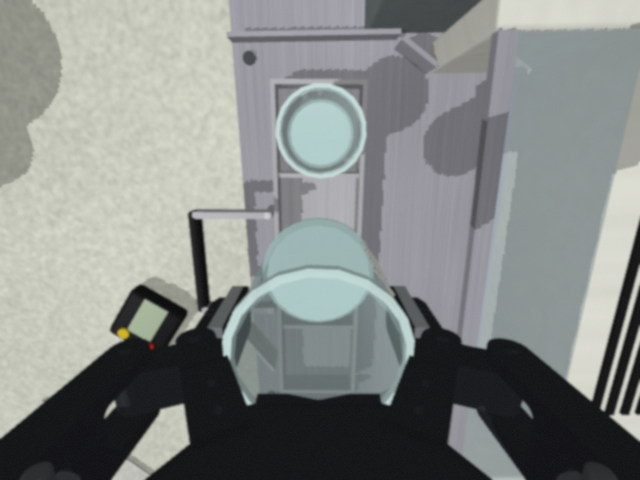

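The first beaker stands upright in the end bay. I'll check the tray fit against its corners at (271,81) and (368,81) and the dividers at rows 175 and 325.

```bash
cat > m5.py <<'E'
from h import *
import pickle
np.set_printoptions(precision=4,suppress=True)
A=np.array
for n in("w2","w4"): C[n]=pickle.load(open(f"pics/{n}.pkl","rb"))
tr=[("w4",(-.042,.162,.03),A((271,80))),("w4",(.042,.162,.03),A((368,80))),("w4",(-.04,.08,.026),A((278,175))),("w4",(.04,.08,.026),A((361,174))),("w4",(-.04,0,.026),A((282,325))),("w4",(-.112,.05,.052),A((193,214)))]
x,r=fit(tr,[.54,-.2,-.28],z0=.008);print("tray",x,"\n",r)
print("bays",pose(x,[(0,y,0) for y in(.12,.04,-.04,-.12)]))
print("beaker0",fit([("w4",(0,0,.092),A((321,131)))],[.5,.2],yaw=False)[0])
E
python3 m5.py
```

```text
tray [ 0.5422 -0.2015 -0.256 ] 
 [[ -0.7605  -0.1754]
 [  0.5198  -0.9861]
 [ -0.8377   1.3971]
 [  1.6938   1.7318]
 [ -1.4821 -67.8802]
 [  0.9124   0.2819]]
bays [[ 0.5726 -0.0855  0.    ]
 [ 0.5524 -0.1628  0.    ]
 [ 0.5321 -0.2402  0.    ]
 [ 0.5119 -0.3176  0.    ]]
beaker0 [ 0.5729 -0.087 ]
```

Call:
{"fn": "move_arm", "kwargs": {"series": [5.5,0,0.2,4.8,0,0,0,5.5,0,0,4.85,0,0,0,5.5,0,0,4.8,0,0,0,5.5,0,0,0,0,0,0,5.5,0,0,0,0,0,0]}}

```text
time: 14.92
tool_pos: [0.5531, -0.1639, 0.0719]
tcp_rot: [2.493, 1.908, 0.002]
wrist_force: [0.9, -0.7, 0.1]
width: 0.727
grip_force: 33.7
```

```bash
python3 plan.py 5.5 l  .552 -.1626 .058 74.9
```

```text
t 14.93 pos [ 0.5531 -0.1639  0.0719] yaw 74.9 tiltx/y deg [ 0.11 -0.04] F [ 0.9 -0.7  0.1] w 0.727 g 34
[5.5, 0.1, -0.15, 1.4, 0, 0, -0.0]
-> [ 0.5519 -0.1625  0.0579] 74.9
```

Call:
{"fn": "move_arm", "kwargs": {"series": [5.5,0.05,-0.05,0.7,0,0,0,5.5,0,0,0.6,0,0,0,5.5,0,0,0,0,0,0,5.5,0,0,0,0,0,0]}}

```text
time: 15.42
tool_pos: [0.5515, -0.1638, 0.0575]
tcp_rot: [2.496, 1.908, 0.0]
wrist_force: [-0.1, 0.1, -1.3]
width: 0.728
grip_force: 33.7
```

Call:
{"fn": "move_arm", "kwargs": {"series": [8.5,0,0,0,0,0,0,8.5,0,0,0,0,0,0,8.5,0,0,0,0,0,0]}}

```text
time: 15.8
tool_pos: [0.5515, -0.1637, 0.0574]
tcp_rot: [2.496, 1.908, 0.0]
wrist_force: [0.5, -0.0, -1.0]
width: 0.995
grip_force: 0.0
```

Call:
{"fn": "move_arm", "kwargs": {"series": [8.5,0,0,-3,0,0,0,8.5,0,0,-5,0,0,0,8.5,0,0,-5,0,0,0,8.5,0,0,-5,0,0,0,8.5,0,0,-1,0,0,0]}}

```text
time: 16.42
tool_pos: [0.5539, -0.1645, 0.2526]
tcp_rot: [2.49, 1.903, 0.008]
wrist_force: [-0.2, -0.1, -0.1]
width: 0.997
grip_force: 0.0
```

```bash
python3 plan.py 8.5 p .4517 .1695 .20 90
python3 - <<'E'
import sys; sys.argv=["x"]
from h import *
cv2.imwrite("pics/top1.png",read_camera("top")[:,:,::-1])
a=cv2.imread("pics/top0.png").astype(int);b=cv2.imread("pics/top1.png").astype(int)
d=np.abs(a-b).max(2)
for n,(u,v) in dict(b0=(231,299),stand=(219,238),marker=(237,352),handle=(385,288),bay=(440,262)).items(): print(n,d[v-14:v+14,u-14:u+14].mean())
E
```

```text
t 16.43 pos [ 0.5539 -0.1645  0.2526] yaw 74.8 tiltx/y deg [ 0.47 -0.16] F [-0.2 -0.1 -0.1] w 0.997 g 0
[8.5, 5.25, -1.5, 0.75, 0, 0, -2.0, 8.5, 5.05, -1.75, 0.75, 0, 0, -2.5, 8.5, 4.8, -2.0, 0.75, 0, 0, -2.0, 8.5, 4.55, -2.25, 0.75, 0, 0, -2.0, 8.5, 4.3, -2.5, 0.75, 0, 0, -2.5]
[8.5, 4.05, -2.65, 0.75, 0, 0, -2.0, 8.5, 3.8, -2.8, 0.75, 0, 0, -2.0]
-> [0.4518 0.1695 0.2001] 89.8
b0 25.961734693877553
stand 15.71173469387755
marker 20.980867346938776
handle 56.80612244897959
bay 52.329081632653065
```

Call:
{"fn": "move_arm", "kwargs": {"series": [8.5,5.25,-1.5,0.75,0,0,-2.0,8.5,5.05,-1.75,0.75,0,0,-2.5,8.5,4.8,-2.0,0.75,0,0,-2.0,8.5,4.55,-2.25,0.75,0,0,-2.0,8.5,4.3,-2.5,0.75,0,0,-2.5]}}

```text
time: 17.1
tool_pos: [0.4976, 0.0904, 0.2074]
tcp_rot: [-2.299, -2.139, 0.004]
wrist_force: [0.6, -0.3, -0.0]
width: 0.995
grip_force: 0.0
```

Call:
{"fn": "move_arm", "kwargs": {"series": [8.5,4.05,-2.65,0.75,0,0,-2.0,8.5,3.8,-2.8,0.75,0,0,-2.0,8.5,0,0,0,0,0,0,8.5,0,0,0,0,0,0]}}

```text
time: 17.6
tool_pos: [0.4488, 0.1701, 0.1936]
tcp_rot: [-2.225, -2.218, 0.003]
wrist_force: [0.0, 1.0, 0.4]
width: 0.996
grip_force: 0.0
```

```bash
python3 snap.py w5; python3 plan.py 8.5 l .4517 .1695 .042 90
python3 - <<'E'
from h import *
import pickle
# auto check: circle detection near the expected rim
c=pickle.load(open("pics/w5.pkl","rb")); im=cv2.imread("pics/w5.png",0)
e=proj("",[[.4517,.1695,.08]],c)[0]; r=np.ptp(proj("",[[.4517-.032,.1695,.08],[.4517+.032,.1695,.08]],c)[:,0])/2
print("expect",e,r)
h=cv2.HoughCircles(cv2.medianBlur(im,5),cv2.HOUGH_GRADIENT,1,20,param1=60,param2=18,minRadius=int(r*.88),maxRadius=int(r*1.12))
print(h[0][:5] if h is not None else None)
E
```

```text
17.65 [0.4494 0.1698 0.1941]
t 17.65 pos [0.4494 0.1698 0.1941] yaw 89.8 tiltx/y deg [-0.05 -0.04] F [ 0.7  0.1 -0.4] w 0.998 g 0
[8.5, -0.0, 0.1, 5.05, 0, 0, -0.0, 8.5, -0.0, 0.05, 5.1, 0, 0, -0.0, 8.5, -0.05, 0.1, 5.05, 0, 0, -0.0]
-> [0.4519 0.1693 0.0421] 89.8
expect [321.54615255 237.77324345] 41.30117652723308
[[321.5 239.5  38.2]
 [503.5  59.5  45.4]]
```

The rim is detected where expected. Grasping the last beaker.

Call:
{"fn": "move_arm", "kwargs": {"series": [8.5,0,0.2,5.05,0,0,0,8.5,0,0,5.1,0,0,0,8.5,0,0,5.05,0,0,0,8.5,0,0,0,0,0,0,5.5,0,0,0,0,0,0]}}

```text
time: 18.27
tool_pos: [0.453, 0.1701, 0.0442]
tcp_rot: [2.227, 2.215, 0.002]
wrist_force: [1.0, -0.1, 0.9]
width: 0.81
grip_force: 0.0
```

Call:
{"fn": "move_arm", "kwargs": {"series": [5.5,0,0,0,0,0,0,5.5,0,0,0,0,0,0,5.5,0,0,0,0,0,0,5.5,0,0,0,0,0,0]}}

```text
time: 18.77
tool_pos: [0.4536, 0.171, 0.0451]
tcp_rot: [2.224, 2.216, 0.006]
wrist_force: [0.0, -1.3, 7.1]
width: 0.747
grip_force: 33.6
```

Call:
{"fn": "move_arm", "kwargs": {"series": [5.5,0,0,-3,0,0,0,5.5,0,0,-5,0,0,0,5.5,0,0,-5,0,0,0,5.5,0,0,-5,0,0,0,5.5,0,0,0,0,0,0]}}

```text
time: 19.4
tool_pos: [0.4546, 0.1716, 0.2288]
tcp_rot: [2.222, 2.214, 0.016]
wrist_force: [-0.6, -0.1, -1.1]
width: 0.749
grip_force: 33.7
```

```bash
python3 plan.py 5.5 p .5315 -.2402 .22 74.8
```

```text
t 19.40 pos [0.4546 0.1716 0.2288] yaw 89.8 tiltx/y deg [0.62 0.2 ] F [-0.6 -0.1 -1.1] w 0.749 g 34
[5.5, -4.2, 2.65, 0.1, 0, 0, 2.0, 5.5, -4.5, 2.4, 0.1, 0, 0, 2.0, 5.5, -4.75, 2.15, 0.15, 0, 0, 1.5, 5.5, -5.0, 1.8, 0.1, 0, 0, 2.0, 5.5, -5.25, 1.5, 0.1, 0, 0, 2.0]
[5.5, -5.45, 1.15, 0.1, 0, 0, 2.0, 5.5, -5.6, 0.85, 0.1, 0, 0, 1.5, 5.5, -5.8, 0.35, 0.15, 0, 0, 2.0]
-> [ 0.5313 -0.2404  0.2198] 74.8
```

Call:
{"fn": "move_arm", "kwargs": {"series": [5.5,-4.2,2.65,0.1,0,0,2.0,5.5,-4.5,2.4,0.1,0,0,2.0,5.5,-4.75,2.15,0.15,0,0,1.5,5.5,-5.0,1.8,0.1,0,0,2.0,5.5,-5.25,1.5,0.1,0,0,2.0]}}

```text
time: 20.02
tool_pos: [0.5382, -0.0734, 0.2159]
tcp_rot: [-2.401, -2.024, 0.001]
wrist_force: [0.4, 0.7, -0.6]
width: 0.752
grip_force: 33.7
```

Call:
{"fn": "move_arm", "kwargs": {"series": [5.5,-5.45,1.15,0.1,0,0,2.0,5.5,-5.6,0.85,0.1,0,0,1.5,5.5,-5.8,0.35,0.15,0,0,2.0,5.5,0,0,0,0,0,0,5.5,0,0,0,0,0,0]}}

```text
time: 20.65
tool_pos: [0.5272, -0.2411, 0.2126]
tcp_rot: [-2.495, -1.905, 0.001]
wrist_force: [-0.2, 0.4, -0.6]
width: 0.752
grip_force: 33.7
```

Call:
{"fn": "move_arm", "kwargs": {"series": [5.5,0,0,0,0,0,0]}}

```text
time: 20.78
tool_pos: [0.5279, -0.2401, 0.2133]
tcp_rot: [-2.494, -1.909, 0.0]
wrist_force: [0.3, -0.4, -0.4]
width: 0.751
grip_force: 33.7
```

```bash
python3 snap.py w6; python3 plan.py 5.5 l  .532 -.2402 .07 74.8
```

```text
20.825 [ 0.528  -0.24    0.2135]
t 20.82 pos [ 0.528  -0.24    0.2135] yaw 74.9 tiltx/y deg [-0.02  0.03] F [-0.2  0.1 -1. ] w 0.748 g 34
[5.5, 0.05, 0.15, 4.8, 0, 0, 0.0, 5.5, 0.0, 0.1, 4.75, 0, 0, 0.0, 5.5, 0.05, 0.15, 4.8, 0, 0, 0.0]
-> [ 0.5322 -0.2401  0.07  ] 74.9
```

View pics/w6.png

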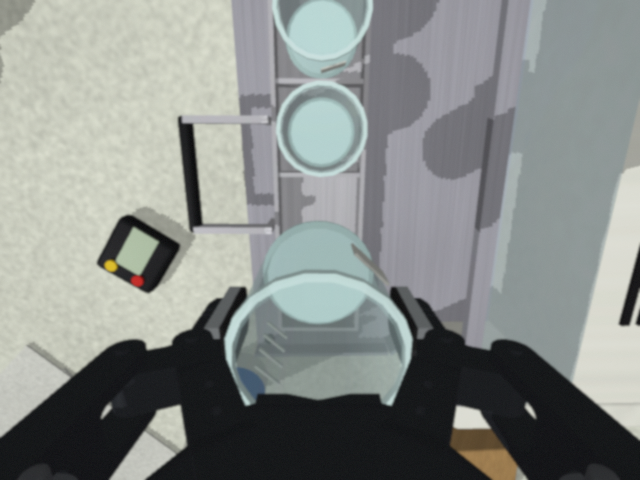

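Both placed beakers are upright. The dividers are at (278,80)–(362,80) and (280,175)–(360,175), so I'll refit the tray from them.

Run:
```python
from h import *
import pickle
np.set_printoptions(precision=4,suppress=True)
A=np.array
C["w6"]=pickle.load(open("pics/w6.pkl","rb"))
tr=[("w6",(-.04,.08,.026),A((277,80))),("w6",(.04,.08,.026),A((364,80))),("w6",(-.04,0,.026),A((279,175))),("w6",(.04,0,.026),A((362,175))),("w6",(-.112,.05,.052),A((185,119))),("w6",(-.112,-.05,.052),A((195,230)))]
x,r=fit(tr,[.54,-.2,-.28],z0=.008);print("tray",x,"\n",r)
print("bays",pose(x,[(0,y,0) for y in(.12,.04,-.04,-.12)]))
```

```text
tray [ 0.5415 -0.2006 -0.2695] 
 [[-1.6557  0.2376]
 [ 4.2186  0.8184]
 [-1.0629 -0.6018]
 [ 2.0757 -0.0854]
 [-1.2657 -4.529 ]
 [ 0.7081  3.3021]]
bays [[ 0.5734 -0.0849  0.    ]
 [ 0.5521 -0.162   0.    ]
 [ 0.5308 -0.2391  0.    ]
 [ 0.5095 -0.3162  0.    ]]
```

Call:
{"fn": "move_arm", "kwargs": {"series": [5.5,0,0.3,4.8,0,0,0,5.5,0,0.05,4.75,0,0,0,5.5,0,0,4.0,0,0,0,5.5,0,0,0,0,0,0,5.5,0,0,0,0,0,0]}}

```text
time: 21.45
tool_pos: [0.5326, -0.2423, 0.0798]
tcp_rot: [2.493, 1.908, 0.001]
wrist_force: [0.6, 0.2, 0.1]
width: 0.752
grip_force: 33.7
```

```bash
python3 plan.py 5.5 l  .5315 -.2402 .0585 74.8
```

```text
t 21.45 pos [ 0.5326 -0.2423  0.0798] yaw 74.9 tiltx/y deg [ 0.1  -0.05] F [0.6 0.2 0.1] w 0.752 g 34
[5.5, 0.2, -0.15, 2.15, 0, 0, 0.0]
-> [ 0.5316 -0.24    0.0583] 74.9
```

Call:
{"fn": "move_arm", "kwargs": {"series": [5.5,0.2,-0.1,1.1,0,0,0,5.5,0,0,1.0,0,0,0,5.5,0,0,0,0,0,0,5.5,0,0,0,0,0,0]}}

```text
time: 21.95
tool_pos: [0.5307, -0.2403, 0.0572]
tcp_rot: [-2.496, -1.907, 0.0]
wrist_force: [0.1, -0.2, -1.2]
width: 0.751
grip_force: 33.8
```

Call:
{"fn": "move_arm", "kwargs": {"series": [8.5,0,0,0,0,0,0,8.5,0,0,0,0,0,0,8.5,0,0,0,0,0,0]}}

```text
time: 22.32
tool_pos: [0.5308, -0.2404, 0.0573]
tcp_rot: [-2.496, -1.908, -0.0]
wrist_force: [0.4, 1.3, -0.9]
width: 0.996
grip_force: 0.0
```

Call:
{"fn": "move_arm", "kwargs": {"series": [8.5,0,0,-3,0,0,0,8.5,0,0,-5,0,0,0,8.5,0,0,-5,0,0,0,8.5,0,0,-5,0,0,0,8.5,0,0,0,0,0,0]}}

```text
time: 22.95
tool_pos: [0.5339, -0.2419, 0.2436]
tcp_rot: [2.488, 1.902, 0.008]
wrist_force: [0.9, -0.2, -0.2]
width: 0.995
grip_force: 0.0
```

```bash
python3 plan.py 8.5 p .6185 .1111 .22 99.8
```

```text
t 22.95 pos [ 0.5339 -0.2419  0.2436] yaw 74.8 tiltx/y deg [ 0.56 -0.28] F [ 0.9 -0.2 -0.2] w 0.995 g 0
[8.5, 4.95, 1.2, 0.35, 0, 0, -3.5, 8.5, 5.05, 1.05, 0.3, 0, 0, -3.5, 8.5, 5.15, 0.95, 0.35, 0, 0, -3.5, 8.5, 5.2, 0.85, 0.35, 0, 0, -4.0, 8.5, 5.25, 0.7, 0.35, 0, 0, -3.5]
[8.5, 5.35, 0.6, 0.3, 0, 0, -3.5, 8.5, 5.4, 0.5, 0.35, 0, 0, -3.5]
-> [0.6187 0.1111 0.2201] 99.8
```

```bash
python3 plan.py 8.5 p .6084 .1702 .22 99.8
```

```text
t 22.95 pos [ 0.5339 -0.2419  0.2436] yaw 74.8 tiltx/y deg [ 0.56 -0.28] F [ 0.9 -0.2 -0.2] w 0.995 g 0
[8.5, 5.05, 1.15, 0.3, 0, 0, -3.0, 8.5, 5.1, 1.0, 0.3, 0, 0, -3.5, 8.5, 5.2, 0.85, 0.3, 0, 0, -3.0, 8.5, 5.3, 0.7, 0.3, 0, 0, -3.0, 8.5, 5.35, 0.45, 0.25, 0, 0, -3.0]
[8.5, 5.4, 0.3, 0.3, 0, 0, -3.5, 8.5, 5.45, 0.2, 0.3, 0, 0, -3.0, 8.5, 5.5, -0.05, 0.3, 0, 0, -3.0]
-> [0.6085 0.17   0.2201] 99.8
```

Call:
{"fn": "move_arm", "kwargs": {"series": [8.5,5.05,1.15,0.3,0,0,-3.0,8.5,5.1,1.0,0.3,0,0,-3.5,8.5,5.2,0.85,0.3,0,0,-3.0,8.5,5.3,0.7,0.3,0,0,-3.0,8.5,5.35,0.45,0.25,0,0,-3.0]}}

```text
time: 23.58
tool_pos: [0.6109, 0.0101, 0.2211]
tcp_rot: [-2.213, -2.228, 0.002]
wrist_force: [0.6, 0.3, -0.0]
width: 0.996
grip_force: 0.0
```

Call:
{"fn": "move_arm", "kwargs": {"series": [8.5,5.4,0.3,0.3,0,0,-3.5,8.5,5.45,0.2,0.3,0,0,-3.0,8.5,5.5,-0.05,0.3,0,0,-3.0,8.5,0,0,0,0,0,0,8.5,0,0,0,0,0,0]}}

```text
time: 24.2
tool_pos: [0.6048, 0.1713, 0.2126]
tcp_rot: [-2.023, -2.403, 0.003]
wrist_force: [1.1, -0.2, -0.9]
width: 0.996
grip_force: 0.0
```

Call:
{"fn": "move_arm", "kwargs": {"series": [8.5,0,0,0,0,0,0]}}

```text
time: 24.32
tool_pos: [0.6055, 0.1702, 0.2133]
tcp_rot: [-2.026, -2.401, 0.001]
wrist_force: [-0.5, 0.7, 0.2]
width: 0.996
grip_force: 0.0
```

```bash
python3 snap.py w7; python3 plan.py 8.5 l .6084 .1702 .12 99.8;  python3 - <<'E'
from h import *
import pickle
C["w7"]=pickle.load(open("pics/w7.pkl","rb"))
x=[.6033,.1998,.1706]
print(proj("w7",pose(x,[(0,y,.088) for y in(.09,.03,-.03,-.09)])),proj("w7",pose(x,[(-.042,.125,.012),(.042,.125,.012)])))
E
```

```text
24.375 [0.6056 0.1701 0.2136]
t 24.38 pos [0.6056 0.1701 0.2136] yaw 99.7 tiltx/y deg [-0.02 -0.02] F [0.1 0.5 0.1] w 0.996 g 0
[8.5, -0.0, 0.15, 4.7, 0, 0, -0.0, 8.5, -0.05, 0.15, 4.65, 0, 0, -0.0]
-> [0.6086 0.1701 0.1201] 99.7
[[321.53784086  70.10561928]
 [321.39803151 157.33565931]
 [321.27576177 233.6223557 ]
 [321.16792586 300.90348448]] [[273.94951397  44.41746548]
 [367.6323778   44.28004722]]
```

View pics/w7.png

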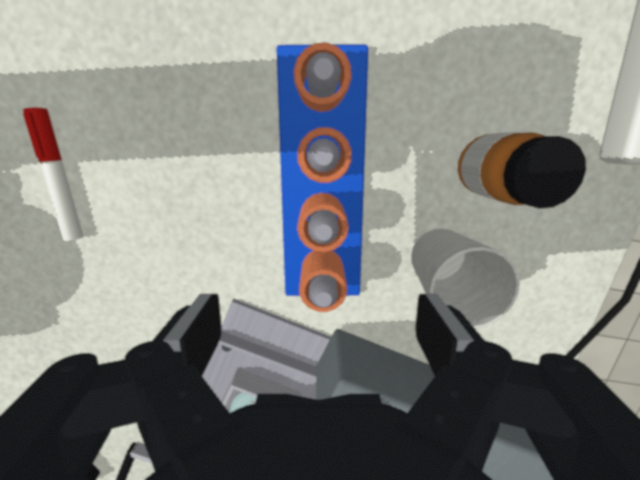

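Run:
```python
from h import *
import pickle
C["w7"]=pickle.load(open("pics/w7.pkl","rb"));np.set_printoptions(precision=4,suppress=True)
A=np.array
x=[.6033,.1998,.1706]
for z in(.06,.072,.08,.088): print(z,proj("w7",pose(x,[(0,y,z) for y in(.09,.03,-.03,-.09)])).ravel())
print(proj("w7",pose(x,[(-.042,.125,.012),(.042,.125,.012),(-.042,-.125,.012),(.042,-.125,.012)])).ravel())
b=[("w7",P,A(p)) for P,p in[((-.042,.125,.012),(278,46)),((.042,.125,.012),(368,45)),((-.042,-.125,.012),(286,295)),((.042,-.125,.012),(360,296))]]
print(*fit(b,x))
c=C["w7"];print(c["camera_matrix"][0], -cv2.Rodrigues(c["rvec"])[0].T@c["tvec"])
im=cv2.cvtColor(cv2.imread("pics/w7.png"),cv2.COLOR_BGR2HSV)
m=cv2.inRange(im,(3,110,60),(18,255,255));m[:,:270]=0;m[:,380:]=0
n,l,s,ce=cv2.connectedComponentsWithStats(m)
print(s[s[:,4]>200],ce[s[:,4]>200])
bl=cv2.inRange(im,(105,150,60),(130,255,255));bl[:,:250]=0;bl[:,400:]=0
print(cv2.minAreaRect(cv2.findNonZero(bl)), [ (r,np.flatnonzero(bl[r])[[0,-1]]) for r in(50,80,120,180,250,285) if bl[r].any()], np.flatnonzero(bl.any(1))[[0,-1]])
```

```text
0.06 [321.1937  77.3384 321.0882 155.7332 320.9947 225.1859 320.9113 287.1439]
0.072 [321.3321  74.4284 321.2133 156.3805 321.1086 228.6063 321.0156 292.7404]
0.08 [321.4317  72.3353 321.303  156.844  321.1899 231.0448 321.0898 296.7152]
0.088 [321.5378  70.1056 321.398  157.3357 321.2758 233.6224 321.1679 300.9035]
[273.9495  44.4175 367.6324  44.28   282.6268 297.893  358.4415 297.8251]
[0.6056 0.1998 0.1746] [[-2.0292 -0.9275]
 [ 1.6234 -0.4889]
 [-0.8314  3.3201]
 [ 0.964   1.9745]]
[332.829    0.     318.0301] [0.5938 0.2409 0.3473]
[[     0      0    640    480 302061]
 [   295     43     55     67   1426]
 [   299    129     51     53   1073]
 [   299    194     48    117   2640]] [[319.4469 240.4761]
 [321.5112  76.2742]
 [325.2349 156.5937]
 [322.1606 249.6761]]
((321.5, 169.5), (249.0, 89.0), 90.0) [(50, array([277, 366])), (80, array([279, 365])), (120, array([280, 364])), (180, array([282, 362])), (250, array([285, 360])), (285, array([286, 359]))] [ 45 294]
```

Call:
{"fn": "move_arm", "kwargs": {"series": [8.5,-0.2,0.4,4.5,0,0,0,8.5,0,0,5,0,0,0,8.5,0,0,4.0,0,0,0,8.5,0,0,2.7,0,0,0,8.5,0,0,0,0,0,0], "grip_force": 30}}

```text
time: 25.0
tool_pos: [0.6075, 0.1684, 0.0489]
tcp_rot: [-2.024, -2.398, 0.008]
wrist_force: [0.3, -0.0, -0.2]
width: 0.992
grip_force: 0.0
```

Call:
{"fn": "move_arm", "kwargs": {"series": [3.5,0,0,0,0,0,0,3.5,0,0,0,0,0,0,3.5,0,0,0,0,0,0,3.5,0,0,0,0,0,0,3.5,0,0,0,0,0,0]}}

```text
time: 25.62
tool_pos: [0.6114, 0.1705, 0.0542]
tcp_rot: [2.022, 2.401, 0.004]
wrist_force: [-0.5, -2.3, 6.8]
width: 0.505
grip_force: 30.9
```

```bash
python3 plan.py 3.5 l .61 .169 .05 99.8
```

```text
t 25.62 pos [0.6114 0.1705 0.0542] yaw 99.8 tiltx/y deg [0.22 0.03] F [-0.5 -2.3  6.8] w 0.505 g 31
[3.5, -0.1, -0.15, 0.4, 0, 0, -0.0]
-> [0.6101 0.1693 0.0502] 99.8
```

Call:
{"fn": "move_arm", "kwargs": {"series": [3.5,0,0,-2,0,0,0,3.5,0,0,-4,0,0,0,3.5,0,0,-5,0,0,0,3.5,0,0,-5,0,0,0,3.5,0,0,-4,0,0,0]}}

```text
time: 26.25
tool_pos: [0.61, 0.1705, 0.2558]
tcp_rot: [2.022, 2.402, 0.004]
wrist_force: [-0.3, -0.2, -0.4]
width: 0.506
grip_force: 30.8
```

Call:
{"fn": "move_arm", "kwargs": {"series": [3.5,0,0,0,0,0,0,3.5,0,0,0,0,0,0]}}

```text
time: 26.5
tool_pos: [0.6092, 0.1702, 0.2517]
tcp_rot: [-2.024, -2.403, 0.0]
wrist_force: [0.6, -0.2, -0.9]
width: 0.507
grip_force: 30.9
```

```bash
python3 plan.py 3.5 p .531 -.2402 .25 74.8
```

```text
t 26.50 pos [0.6092 0.1702 0.2517] yaw 99.8 tiltx/y deg [-0.02 -0.  ] F [ 0.6 -0.2 -0.9] w 0.507 g 31
[3.5, -5.5, -0.3, 0.0, 0, 0, 3.0, 3.5, -5.45, -0.5, 0.05, 0, 0, 3.0, 3.5, -5.35, -0.7, 0.0, 0, 0, 3.5, 3.5, -5.3, -0.8, 0.05, 0, 0, 3.0, 3.5, -5.25, -1.0, 0.0, 0, 0, 3.0]
[3.5, -5.1, -1.2, 0.05, 0, 0, 3.0, 3.5, -5.0, -1.3, -0.0, 0, 0, 3.5, 3.5, -4.95, -1.5, 0.0, 0, 0, 3.0]
-> [ 0.5309 -0.2403  0.2502] 74.8
```

Call:
{"fn": "move_arm", "kwargs": {"series": [3.5,-5.5,-0.3,0.0,0,0,3.0,3.5,-5.45,-0.5,0.05,0,0,3.0,3.5,-5.35,-0.7,0.0,0,0,3.5,3.5,-5.3,-0.8,0.05,0,0,3.0,3.5,-5.25,-1.0,0.0,0,0,3.0]}}

```text
time: 27.12
tool_pos: [0.5922, -0.0994, 0.2479]
tcp_rot: [-2.328, -2.104, 0.004]
wrist_force: [1.7, 0.1, -1.1]
width: 0.506
grip_force: 30.8
```

Call:
{"fn": "move_arm", "kwargs": {"series": [3.5,-5.1,-1.2,0.05,0,0,3.0,3.5,-5.0,-1.3,0,0,0,3.5,3.5,-4.95,-1.5,0.0,0,0,3.0,3.5,0,0,4,0,0,0,3.5,0,0,4,0,0,0]}}

```text
time: 27.75
tool_pos: [0.5298, -0.2407, 0.1676]
tcp_rot: [-2.496, -1.904, 0.001]
wrist_force: [-0.2, -0.6, -0.5]
width: 0.507
grip_force: 30.8
```

Call:
{"fn": "move_arm", "kwargs": {"series": [3.5,0,0,0,0,0,0,3.5,0,0,0,0,0,0,3.5,0,0,0,0,0,0]}}

```text
time: 28.12
tool_pos: [0.5327, -0.2406, 0.1723]
tcp_rot: [2.493, 1.907, 0.002]
wrist_force: [-0.3, 0.1, -0.2]
width: 0.508
grip_force: 30.9
```

```bash
python3 snap.py w8; python3 plan.py 3.5 l .531 -.2402 .108 74.8
```

```text
28.175 [ 0.5327 -0.2406  0.1724]
t 28.18 pos [ 0.5327 -0.2406  0.1724] yaw 74.8 tiltx/y deg [ 0.18 -0.09] F [-0.5 -0.6 -0.2] w 0.508 g 31
[3.5, -0.0, -0.1, 3.2, 0, 0, 0.0, 3.5, -0.0, -0.1, 3.25, 0, 0, 0.0]
-> [ 0.5308 -0.2401  0.1079] 74.8
```

View pics/w8.png

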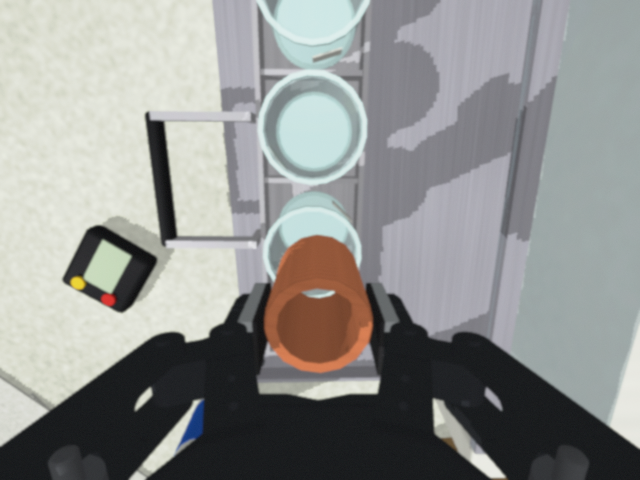

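The first coil is held over beaker 3, whose rim centre is at about (312,255). The coil top ring is centred at about (319,320), so I'll compute both offsets.

Run:
```python
from h import *
import pickle
c=C["w8"]=pickle.load(open("pics/w8.pkl","rb"));np.set_printoptions(precision=4,suppress=True)
A=np.array
print("mid beaker",fit([("w8",(0,0,.092),A((312.5,127)))],[.5,-.2],yaw=False)[0])
t=np.linspace(0,2*np.pi,73)
def box(p,r,z): 
    q=proj("w8",np.c_[p[0]+r*np.cos(t),p[1]+r*np.sin(t),0*t+z]);return A([q[:,0].min(),q[:,0].max(),q[:,1].min(),q[:,1].max()])
print("3rd",least_squares(lambda p:(box(p,.032,.092)-[263,361.5,207,0])[:3],[.53,-.24]).x)
print("coil",least_squares(lambda p:(box(p,.022,.1724+.018)-[265,373,0,371])[[0,1,3]],[.53,-.24]).x)
print("coil low end",least_squares(lambda p:(box(p,.022,.1724-.042)-[278,361,236,0])[[0,1,2]],[.53,-.24]).x)
```

```text
mid beaker [ 0.5508 -0.1628]
3rd [ 0.529  -0.2413]
coil [ 0.534  -0.2379]
coil low end [ 0.5338 -0.2413]
```

Call:
{"fn": "move_arm", "kwargs": {"series": [3.5,-0.25,-0.35,2.2,0,0,0,3.5,0,0,2.2,0,0,0,3.5,0,0,1.7,0,0,0,3.5,0,0,0,0,0,0,3.5,0,0,0,0,0,0]}}

```text
time: 28.8
tool_pos: [0.5281, -0.242, 0.1103]
tcp_rot: [2.495, 1.907, 0.001]
wrist_force: [0.1, -0.2, -0.2]
width: 0.512
grip_force: 30.9
```

```bash
python3 plan.py 3.5 l .5277 -.242 .109 74.8
```

```text
t 28.80 pos [ 0.5281 -0.242   0.1103] yaw 74.8 tiltx/y deg [ 0.08 -0.04] F [ 0.1 -0.2 -0.2] w 0.512 g 31
[3.5, -0.0, -0.05, 0.15, 0, 0, -0.0]
-> [ 0.5276 -0.2419  0.1088] 74.8
```

Call:
{"fn": "move_arm", "kwargs": {"series": [6,0,0,0,0,0,0,6,0,0,0,0,0,0,8.5,0,0,0,0,0,0,8.5,0,0,-4,0,0,0,8.5,0,0,-5,0,0,0]}}

```text
time: 29.42
tool_pos: [0.5261, -0.2411, 0.1986]
tcp_rot: [-2.493, -1.906, 0.003]
wrist_force: [0.5, -0.5, -0.2]
width: 0.995
grip_force: 0.0
```

Call:
{"fn": "move_arm", "kwargs": {"series": [8.5,0,0,-5,0,0,0,8.5,0,0,0,0,0,0,8.5,0,0,0,0,0,0]}}

```text
time: 29.8
tool_pos: [0.5272, -0.2416, 0.2492]
tcp_rot: [2.496, 1.908, 0.0]
wrist_force: [-0.6, -0.5, -0.4]
width: 0.997
grip_force: 0.0
```

```bash
python3 snap.py w9; python3 plan.py 8.5 p .5993 .2280 .22 99.8
```

```text
29.85 [ 0.5265 -0.2413  0.2479]
t 29.85 pos [ 0.5265 -0.2413  0.2479] yaw 74.8 tiltx/y deg [-0.11  0.06] F [-0.6  0.7 -0.1] w 0.994 g 0
[8.5, 5.0, 1.3, 0.3, 0, 0, -3.0, 8.5, 5.15, 1.1, 0.3, 0, 0, -2.5, 8.5, 5.2, 0.9, 0.35, 0, 0, -3.0, 8.5, 5.3, 0.75, 0.3, 0, 0, -2.5, 8.5, 5.4, 0.45, 0.3, 0, 0, -3.0]
[8.5, 5.5, 0.25, 0.3, 0, 0, -2.5, 8.5, 5.55, 0.05, 0.3, 0, 0, -3.0, 8.5, 5.6, -0.2, 0.35, 0, 0, -2.5, 8.5, 5.6, -0.45, 0.3, 0, 0, -3.0]
-> [0.5992 0.2278 0.2199] 99.8
```

View pics/w9.png

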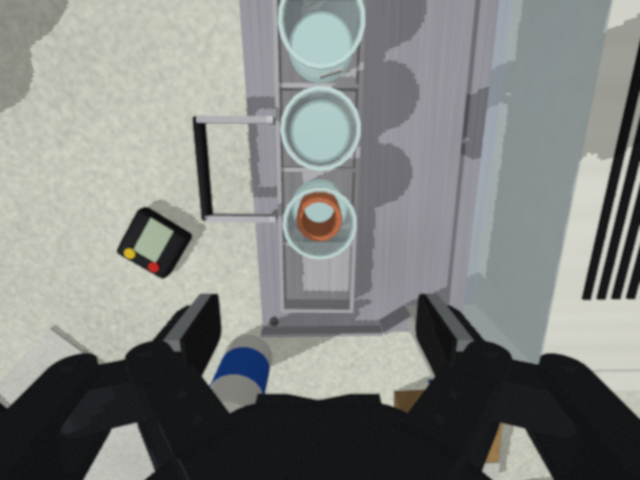

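The first coil is in the third beaker at (320,216). I'll compute the rim positions from this view and go for the second coil.

Run:
```python
from h import *
import pickle
c=C["w9"]=pickle.load(open("pics/w9.pkl","rb"));np.set_printoptions(precision=4,suppress=True)
A=np.array
for u in((320.5,127.5),(321.5,20),(319.5,222)): print("rim",fit([("w9",(0,0,.092),A(u))],[.5,-.2],yaw=False)[0])
tr=[("w9",(-.042,-.162,.03),A((281,311))),("w9",(.042,-.162,.03),A((355,311))),("w9",(-.04,.08,.026),A((279,85))),("w9",(.04,.08,.026),A((361,85))),("w9",(-.112,.05,.052),A((199,119))),("w9",(-.112,-.05,.052),A((208,217)))]
x,r=fit(tr,[.54,-.2,-.28],z0=.008);print("tray",x,"\n",r)
```

```text
rim [ 0.551  -0.1627]
rim [ 0.572  -0.0876]
rim [ 0.5291 -0.2404]
tray [ 0.5407 -0.2    -0.2725] 
 [[ 1.2983  0.9188]
 [-0.0106  1.3784]
 [ 0.0283 -0.7696]
 [ 1.1082 -0.1169]
 [-1.2489 -4.2174]
 [-0.7881  4.5117]]
```

Call:
{"fn": "move_arm", "kwargs": {"series": [8.5,5.0,1.3,0.3,0,0,-3.0,8.5,5.15,1.1,0.3,0,0,-2.5,8.5,5.2,0.9,0.35,0,0,-3.0,8.5,5.3,0.75,0.3,0,0,-2.5,8.5,5.4,0.45,0.3,0,0,-3.0]}}

```text
time: 30.48
tool_pos: [0.6135, 0.0078, 0.2309]
tcp_rot: [-2.241, -2.197, 0.005]
wrist_force: [1.3, 0.3, -0.8]
width: 0.987
grip_force: 0.0
```

Call:
{"fn": "move_arm", "kwargs": {"series": [8.5,5.5,0.25,0.3,0,0,-2.5,8.5,5.55,0.05,0.3,0,0,-3.0,8.5,5.6,-0.2,0.35,0,0,-2.5,8.5,5.6,-0.45,0.3,0,0,-3.0,8.5,0,0,0,0,0,0]}}

```text
time: 31.1
tool_pos: [0.5974, 0.2308, 0.218]
tcp_rot: [-2.015, -2.405, 0.006]
wrist_force: [0.6, -0.8, -1.7]
width: 0.996
grip_force: 0.0
```

Call:
{"fn": "move_arm", "kwargs": {"series": [8.5,0,0,0,0,0,0,8.5,0,0,0,0,0,0]}}

```text
time: 31.35
tool_pos: [0.6, 0.2259, 0.2205]
tcp_rot: [-2.026, -2.401, 0.002]
wrist_force: [0.3, -1.1, -0.1]
width: 0.993
grip_force: 0.0
```

```bash
python3 plan.py 8.5 l .6 .228 .05 99.8
```

```text
t 31.35 pos [0.6    0.2259 0.2205] yaw 99.7 tiltx/y deg [-0.07 -0.05] F [ 0.3 -1.1 -0.1] w 0.993 g 0
[8.5, 0.05, 0.0, 5.7, 0, 0, -0.0, 8.5, 0.1, 0.0, 5.65, 0, 0, -0.0, 8.5, 0.05, 0.05, 5.7, 0, 0, -0.0]
-> [0.6002 0.2279 0.05  ] 99.7
```

Call:
{"fn": "move_arm", "kwargs": {"series": [8.5,0.1,0,5,0,0,0,8.5,0,0,5,0,0,0,8.5,0,0,4.3,0,0,0,8.5,0,0,2.6,0,0,0,8.5,0,0,0,0,0,0]}}

```text
time: 31.98
tool_pos: [0.5978, 0.226, 0.0493]
tcp_rot: [-2.025, -2.398, 0.008]
wrist_force: [-0.2, 0.6, -0.2]
width: 0.99
grip_force: 0.0
```

Call:
{"fn": "move_arm", "kwargs": {"series": [3.5,0,0,0,0,0,0,3.5,0,0,0,0,0,0,3.5,0,0,0,0,0,0,3.5,0,0,0,0,0,0,3.5,0,0,0,0,0,0]}}

```text
time: 32.6
tool_pos: [0.6016, 0.2287, 0.0547]
tcp_rot: [2.022, 2.401, 0.005]
wrist_force: [-0.3, -1.0, 6.3]
width: 0.506
grip_force: 31.0
```

Call:
{"fn": "move_arm", "kwargs": {"series": [3.5,0,0,-2,0,0,0,3.5,0,0,-4,0,0,0,3.5,0,0,-5,0,0,0,3.5,0,0,-5,0,0,0,3.5,0,0,-4,0,0,0]}}

```text
time: 33.22
tool_pos: [0.6001, 0.2287, 0.2562]
tcp_rot: [2.023, 2.402, 0.004]
wrist_force: [0.4, 0.0, -0.2]
width: 0.5
grip_force: 30.8
```

Call:
{"fn": "move_arm", "kwargs": {"series": [3.5,0,0,0,0,0,0,3.5,0,0,0,0,0,0]}}

```text
time: 33.48
tool_pos: [0.5993, 0.2283, 0.2521]
tcp_rot: [-2.023, -2.403, 0.001]
wrist_force: [-0.4, -0.7, -0.7]
width: 0.499
grip_force: 30.8
```

```bash
python3 plan.py 3.5 p .5500 -.1640 .25 74.8
```

```text
t 33.48 pos [0.5993 0.2283 0.2521] yaw 99.8 tiltx/y deg [-0.03 -0.  ] F [-0.4 -0.7 -0.7] w 0.499 g 31
[3.5, -5.25, -0.05, 0.05, 0, 0, 3.0, 3.5, -5.2, -0.2, 0.0, 0, 0, 3.0, 3.5, -5.15, -0.35, 0.05, 0, 0, 3.5, 3.5, -5.05, -0.5, 0.0, 0, 0, 3.0, 3.5, -4.95, -0.6, 0.05, 0, 0, 3.0]
[3.5, -4.9, -0.8, 0.0, 0, 0, 3.0, 3.5, -4.75, -0.9, 0.05, 0, 0, 3.5, 3.5, -4.7, -1.0, 0.0, 0, 0, 3.0]
-> [ 0.5501 -0.1641  0.2501] 74.8
```

Call:
{"fn": "move_arm", "kwargs": {"series": [3.5,-5.25,-0.05,0.05,0,0,3.0,3.5,-5.2,-0.2,0.0,0,0,3.0,3.5,-5.15,-0.35,0.05,0,0,3.5,3.5,-5.05,-0.5,0.0,0,0,3.0,3.5,-4.95,-0.6,0.05,0,0,3.0]}}

```text
time: 34.1
tool_pos: [0.5976, -0.0282, 0.248]
tcp_rot: [-2.329, -2.104, 0.005]
wrist_force: [0.3, 1.0, -0.9]
width: 0.502
grip_force: 30.8
```

Call:
{"fn": "move_arm", "kwargs": {"series": [3.5,-4.9,-0.8,0.0,0,0,3.0,3.5,-4.75,-0.9,0.05,0,0,3.5,3.5,-4.7,-1.0,0.0,0,0,3.0,3.5,0,0,4,0,0,0,3.5,0,0,4,0,0,0]}}

```text
time: 34.72
tool_pos: [0.549, -0.1645, 0.1676]
tcp_rot: [-2.496, -1.904, 0.002]
wrist_force: [0.5, 0.1, -0.3]
width: 0.502
grip_force: 30.8
```

Call:
{"fn": "move_arm", "kwargs": {"series": [3.5,0,0,0,0,0,0,3.5,0,0,0,0,0,0,3.5,0,0,0,0,0,0]}}

```text
time: 35.1
tool_pos: [0.552, -0.1642, 0.1723]
tcp_rot: [2.493, 1.907, 0.003]
wrist_force: [0.4, -0.2, -0.2]
width: 0.497
grip_force: 30.8
```

```bash
python3 snap.py w10; python3 plan.py 3.5 l .55 -.164 .109 74.8
cat > rims.py <<'E'
import sys
from h import *
import pickle
n=sys.argv[1]; c=pickle.load(open(f"pics/{n}.pkl","rb")); im=cv2.imread(f"pics/{n}.png"); C[n]=c
h=cv2.HoughCircles(cv2.medianBlur(im[:,:,2],5),cv2.HOUGH_GRADIENT,1,25,param1=60,param2=16,minRadius=36,maxRadius=60)[0]
for p in([.5725,-.087],[.551,-.1627],[.5291,-.2408]):
    e=proj(n,[[*p,.092]])[0]; k=h[np.argmin(np.hypot(*(h[:,:2]-e).T))]
    print("expect",e.round(1),"found",k,fit([(n,(0,0,.092),k[:2])],p,yaw=False)[0].round(4))
t=np.linspace(0,2*np.pi,73)
m=cv2.inRange(cv2.cvtColor(im,cv2.COLOR_BGR2HSV),(3,110,60),(18,255,255))
k,l,st,ce=cv2.connectedComponentsWithStats(m); i=1+st[1:,4].argmax(); x0,y0,w,hh,_=st[i]; print("coil box",st[i])
tp=read_state()["tool_pos"]
def box(p,r,z):
    q=proj(n,np.c_[p[0]+r*np.cos(t),p[1]+r*np.sin(t),0*t+z]);return np.array([q[:,0].min(),q[:,0].max(),q[:,1].min(),q[:,1].max()])
print("coil top",least_squares(lambda p:(box(p,.022,tp[2]+.018)-[x0,x0+w,0,y0+hh])[[0,1,3]],tp[:2]).x.round(4), "low y",least_squares(lambda p:(box([p[0],p[1]],.022,tp[2]-.042)[2]-y0,.1*(p[0]-tp[0])),tp[:2]).x.round(4))
E
python3 rims.py w10; python3 rims.py w8|tail -2
```

```text
35.15 [ 0.552  -0.1642  0.1723]
t 35.15 pos [ 0.552  -0.1642  0.1723] yaw 74.8 tiltx/y deg [ 0.18 -0.06] F [-0.7 -0.1  0.6] w 0.501 g 31
[3.5, -0.0, -0.1, 3.15, 0, 0, 0.0, 3.5, -0.05, -0.1, 3.2, 0, 0, 0.0]
-> [ 0.55   -0.1642  0.1088] 74.8
expect [316.5 126.9] found [319.5 124.5  58.3] [ 0.5746 -0.0862]
expect [315.3 249.3] found [314.5 254.5  51.6] [ 0.5495 -0.1661]
expect [314.6 352.7] found [313.5 341.5  50.4] [ 0.5308 -0.2314]
coil box [  264   234   109   134 10882]
coil top [ 0.5535 -0.1601] low y [ 0.552  -0.1635]
coil box [  263   236   111   137 11074]
coil top [ 0.5336 -0.2388] low y [ 0.552  -0.2464]
```

Call:
{"fn": "move_arm", "kwargs": {"series": [3.5,-0.2,-0.1,2.2,0,0,0,3.5,0,0,2.2,0,0,0,3.5,0,0,1.7,0,0,0,3.5,0,0,0,0,0,0,3.5,0,0,0,0,0,0]}}

```text
time: 35.78
tool_pos: [0.5499, -0.1659, 0.1102]
tcp_rot: [2.495, 1.907, 0.001]
wrist_force: [0.6, -0.1, -1.8]
width: 0.505
grip_force: 30.8
```

Call:
{"fn": "move_arm", "kwargs": {"series": [6,0,0,0,0,0,0,6,0,0,0,0,0,0,8.5,0,0,0,0,0,0,8.5,0,0,-4,0,0,0,8.5,0,0,-5,0,0,0]}}

```text
time: 36.4
tool_pos: [0.5479, -0.1653, 0.1987]
tcp_rot: [-2.494, -1.906, 0.003]
wrist_force: [0.6, -0.8, 1.3]
width: 0.999
grip_force: 0.0
```

Call:
{"fn": "move_arm", "kwargs": {"series": [8.5,0,0,-5,0,0,0,8.5,0,0,0,0,0,0,8.5,0,0,0,0,0,0]}}

```text
time: 36.78
tool_pos: [0.5489, -0.1656, 0.2492]
tcp_rot: [2.496, 1.908, 0.0]
wrist_force: [-0.9, -0.1, -0.4]
width: 0.994
grip_force: 0.0
```

```bash
python3 snap.py w11; python3 plan.py 8.5 p .5896 .2872 .22 99.8
python3 - <<'E'
from h import *
import pickle
n="w11";C[n]=pickle.load(open("pics/w11.pkl","rb"));im=cv2.imread("pics/w11.png")
m=cv2.inRange(cv2.cvtColor(im,cv2.COLOR_BGR2HSV),(3,110,60),(18,255,255))
k,l,st,ce=cv2.connectedComponentsWithStats(m);j=st[:,4]>150;print(st[j],ce[j])
print(proj(n,[[.551,-.163,.077],[.551,-.163,.012],[.529,-.2408,.077]]))
E
```

```text
36.825 [ 0.5483 -0.1654  0.248 ]
t 36.83 pos [ 0.5483 -0.1654  0.248 ] yaw 74.8 tiltx/y deg [-0.12  0.04] F [-0.5 -0.2  0.2] w 0.993 g 0
[8.5, 4.8, 0.85, 0.3, 0, 0, -3.0, 8.5, 4.9, 0.7, 0.3, 0, 0, -2.5, 8.5, 5.0, 0.5, 0.35, 0, 0, -3.0, 8.5, 5.1, 0.35, 0.3, 0, 0, -2.5, 8.5, 5.15, 0.15, 0.3, 0, 0, -3.0]
[8.5, 5.25, -0.05, 0.3, 0, 0, -2.5, 8.5, 5.3, -0.25, 0.3, 0, 0, -3.0, 8.5, 5.4, -0.45, 0.35, 0, 0, -2.5, 8.5, 5.45, -0.7, 0.3, 0, 0, -3.0]
-> [0.5894 0.2873 0.22  ] 99.8
[[     0      0    640    480 304787]
 [   298    191     44     49   1194]
 [   297    277     42     37   1145]] [[319.47258249 239.3254732 ]
 [319.41038526 216.82579564]
 [317.80524017 295.43580786]]
[[319.1463858  216.88482906]
 [318.94767249 204.25726347]
 [318.24847448 295.23966559]]
```

Two coils are confirmed at their expected positions inside the beakers. Now the third coil.

Call:
{"fn": "move_arm", "kwargs": {"series": [8.5,4.8,0.85,0.3,0,0,-3.0,8.5,4.9,0.7,0.3,0,0,-2.5,8.5,5.0,0.5,0.35,0,0,-3.0,8.5,5.1,0.35,0.3,0,0,-2.5,8.5,5.15,0.15,0.3,0,0,-3.0]}}

```text
time: 37.45
tool_pos: [0.6142, 0.0762, 0.2309]
tcp_rot: [-2.241, -2.198, 0.005]
wrist_force: [1.0, -0.0, 0.0]
width: 0.993
grip_force: 0.0
```

Call:
{"fn": "move_arm", "kwargs": {"series": [8.5,5.25,-0.05,0.3,0,0,-2.5,8.5,5.3,-0.25,0.3,0,0,-3.0,8.5,5.4,-0.45,0.35,0,0,-2.5,8.5,5.45,-0.7,0.3,0,0,-3.0,8.5,0,0,0,0,0,0]}}

```text
time: 38.08
tool_pos: [0.5874, 0.2901, 0.218]
tcp_rot: [-2.016, -2.406, 0.006]
wrist_force: [0.2, -0.3, -0.7]
width: 0.992
grip_force: 0.0
```

Call:
{"fn": "move_arm", "kwargs": {"series": [8.5,0,0,0,0,0,0,8.5,0,0,0,0,0,0]}}

```text
time: 38.33
tool_pos: [0.5903, 0.2855, 0.2205]
tcp_rot: [-2.026, -2.401, 0.002]
wrist_force: [-0.4, -0.5, 0.0]
width: 0.997
grip_force: 0.0
```

```bash
python3 plan.py 8.5 l .5896 .2872 .05 99.8
```

```text
t 38.33 pos [0.5903 0.2855 0.2205] yaw 99.7 tiltx/y deg [-0.07 -0.05] F [-0.4 -0.5  0. ] w 0.997 g 0
[8.5, 0.05, -0.0, 5.7, 0, 0, -0.0, 8.5, 0.05, -0.05, 5.65, 0, 0, -0.0, 8.5, 0.1, 0.0, 5.7, 0, 0, -0.0]
-> [0.5895 0.2874 0.05  ] 99.7
```

Call:
{"fn": "move_arm", "kwargs": {"series": [8.5,0.1,0,5,0,0,0,8.5,0,0,5,0,0,0,8.5,0,0,4.3,0,0,0,8.5,0,0,2.6,0,0,0,8.5,0,0,0,0,0,0]}}

```text
time: 38.95
tool_pos: [0.5882, 0.2854, 0.0493]
tcp_rot: [-2.025, -2.399, 0.009]
wrist_force: [-0.0, -1.1, -0.1]
width: 0.995
grip_force: 0.0
```

Call:
{"fn": "move_arm", "kwargs": {"series": [3.5,0,0,0,0,0,0,3.5,0,0,0,0,0,0,3.5,0,0,0,0,0,0,3.5,0,0,0,0,0,0,3.5,0,0,0,0,0,0]}}

```text
time: 39.58
tool_pos: [0.5917, 0.2885, 0.0548]
tcp_rot: [2.022, 2.402, 0.005]
wrist_force: [-0.2, -0.2, 6.8]
width: 0.514
grip_force: 30.8
```

Call:
{"fn": "move_arm", "kwargs": {"series": [3.5,0,0,-2,0,0,0,3.5,0,0,-4,0,0,0,3.5,0,0,-5,0,0,0,3.5,0,0,-5,0,0,0,3.5,0,0,-4,0,0,0]}}

```text
time: 40.2
tool_pos: [0.5904, 0.2883, 0.2564]
tcp_rot: [2.023, 2.402, 0.005]
wrist_force: [0.1, 0.0, -0.5]
width: 0.511
grip_force: 30.8
```

Call:
{"fn": "move_arm", "kwargs": {"series": [3.5,0,0,0,0,0,0,3.5,0,0,0,0,0,0]}}

```text
time: 40.45
tool_pos: [0.5896, 0.2879, 0.2522]
tcp_rot: [-2.024, -2.403, 0.0]
wrist_force: [-0.2, 0.5, -1.5]
width: 0.511
grip_force: 30.8
```

```bash
python3 plan.py 3.5 p .5710 -.0890 .25 74.8
```

```text
t 40.45 pos [0.5896 0.2879 0.2522] yaw 99.8 tiltx/y deg [-0.02 -0.  ] F [-0.2  0.5 -1.5] w 0.511 g 31
[3.5, -5.75, 0.25, 0.05, 0, 0, 3.5, 3.5, -5.7, 0.1, 0.0, 0, 0, 3.5, 3.5, -5.55, -0.1, 0.05, 0, 0, 3.5, 3.5, -5.5, -0.2, 0.05, 0, 0, 4.0, 3.5, -5.35, -0.35, 0.0, 0, 0, 3.5]
[3.5, -5.25, -0.5, 0.05, 0, 0, 3.5, 3.5, -5.15, -0.65, 0.0, 0, 0, 3.5]
-> [ 0.5709 -0.0887  0.2502] 74.8
```

Call:
{"fn": "move_arm", "kwargs": {"series": [3.5,-5.75,0.25,0.05,0,0,3.5,3.5,-5.7,0.1,0.0,0,0,3.5,3.5,-5.55,-0.1,0.05,0,0,3.5,3.5,-5.5,-0.2,0.05,0,0,4.0,3.5,-5.35,-0.35,0.0,0,0,3.5]}}

```text
time: 41.08
tool_pos: [0.599, 0.0099, 0.2479]
tcp_rot: [-2.375, -2.052, 0.005]
wrist_force: [1.0, -0.4, -1.1]
width: 0.509
grip_force: 30.8
```

Call:
{"fn": "move_arm", "kwargs": {"series": [3.5,-5.25,-0.5,0.05,0,0,3.5,3.5,-5.15,-0.65,0.0,0,0,3.5,3.5,0,0,4,0,0,0,3.5,0,0,4,0,0,0,3.5,0,0,0,0,0,0]}}

```text
time: 41.7
tool_pos: [0.5665, -0.0879, 0.1641]
tcp_rot: [-2.489, -1.901, 0.013]
wrist_force: [0.8, -0.2, -1.1]
width: 0.51
grip_force: 30.9
```

Call:
{"fn": "move_arm", "kwargs": {"series": [3.5,0,0,0,0,0,0,3.5,0,0,0,0,0,0,3.5,0,0,0,0,0,0]}}

```text
time: 42.08
tool_pos: [0.5726, -0.0887, 0.1721]
tcp_rot: [2.494, 1.907, 0.003]
wrist_force: [-0.0, -0.7, -0.8]
width: 0.515
grip_force: 30.9
```

```bash
python3 snap.py w12; python3 rims.py w12; python3 plan.py 3.5 l .571 -.089 .109 74.8
```

```text
42.125 [ 0.5723 -0.0887  0.1718]
expect [316.6 248.9] found [315.5 251.5  50.5] [ 0.5713 -0.0886]
expect [315.5 349.6] found [318.5 332.5  56.1] [ 0.557  -0.1493]
expect [314.8 436.2] found [318.5 332.5  56.1] [ 0.557  -0.1493]
coil box [  263   235   111   135 10905]
coil top [ 0.5737 -0.0857] low y [ 0.5723 -0.0886]
t 42.12 pos [ 0.5723 -0.0887  0.1718] yaw 74.8 tiltx/y deg [ 0.14 -0.03] F [ 0.2 -0.8 -0.2] w 0.509 g 31
[3.5, -0.05, -0.05, 3.15, 0, 0, 0.0, 3.5, -0.0, -0.05, 3.15, 0, 0, 0.0]
-> [ 0.5712 -0.0889  0.1088] 74.8
```

Call:
{"fn": "move_arm", "kwargs": {"series": [3.5,-0.15,-0.1,2.2,0,0,0,3.5,0,0,2.2,0,0,0,3.5,0,0,1.7,0,0,0,3.5,0,0,0,0,0,0,3.5,0,0,0,0,0,0]}}

```text
time: 42.75
tool_pos: [0.5707, -0.09, 0.11]
tcp_rot: [2.495, 1.907, 0.001]
wrist_force: [0.4, -0.5, 0.5]
width: 0.508
grip_force: 30.9
```

Call:
{"fn": "move_arm", "kwargs": {"series": [6,0,0,0,0,0,0,6,0,0,0,0,0,0,8.5,0,0,0,0,0,0,8.5,0,0,-4,0,0,0,8.5,0,0,-5,0,0,0]}}

```text
time: 43.38
tool_pos: [0.5687, -0.0896, 0.1987]
tcp_rot: [-2.494, -1.906, 0.004]
wrist_force: [-0.1, -0.3, 0.2]
width: 0.997
grip_force: 0.0
```

Call:
{"fn": "move_arm", "kwargs": {"series": [8.5,0,0,-5,0,0,0,8.5,0,0,0,0,0,0,8.5,0,0,0,0,0,0]}}

```text
time: 43.75
tool_pos: [0.5699, -0.0898, 0.2492]
tcp_rot: [2.496, 1.908, 0.0]
wrist_force: [0.9, 0.2, -0.4]
width: 0.999
grip_force: 0.0
```

```bash
python3 plan.py 8.5 p .5330 -.2403 .26 74.8
```

```text
t 43.75 pos [ 0.5699 -0.0898  0.2492] yaw 74.8 tiltx/y deg [ 0.01 -0.  ] F [ 0.9  0.2 -0.4] w 0.999 g 0
[8.5, -5.1, 0.6, -0.35, 0, 0, -0.0, 8.5, -5.2, 0.1, -0.35, 0, 0, -0.0, 8.5, -5.2, -0.3, -0.4, 0, 0, -0.0]
-> [ 0.533  -0.2404  0.2602] 74.8
```

Call:
{"fn": "move_arm", "kwargs": {"series": [8.5,-5.1,0.6,-0.35,0,0,0,8.5,-5.2,0.1,-0.35,0,0,0,8.5,-5.2,-0.3,-0.4,0,0,0,8.5,0,0,0,0,0,0,8.5,0,0,0,0,0,0]}}

```text
time: 44.38
tool_pos: [0.5323, -0.24, 0.2583]
tcp_rot: [-2.494, -1.904, 0.001]
wrist_force: [-0.5, -0.4, -0.2]
width: 0.997
grip_force: 0.0
```

```bash
python3 snap.py w13
python3 - <<'E'
from h import *
import pickle
n="w13";C[n]=pickle.load(open("pics/w13.pkl","rb"));im=cv2.imread("pics/w13.png")
m=cv2.inRange(cv2.cvtColor(im,cv2.COLOR_BGR2HSV),(3,110,60),(18,255,255))
k,l,st,ce=cv2.connectedComponentsWithStats(m);j=st[:,4]>150;print(st[j],ce[j])
print(proj(n,[[.572,-.088,.077],[.551,-.163,.077],[.529,-.2408,.077]]))
cv2.imwrite("pics/w13.png",im)
E
```

```text
44.425 [ 0.5327 -0.2395  0.2586]
[[     0      0    640    480 303007]
 [   293      8     50     61   1774]
 [   294    110     45     48    793]
 [   294    195     43     47   1100]
 [   392    389     33     23    503]] [[319.39304042 240.77619989]
 [317.15501691  34.94137542]
 [315.79571248 131.85624212]
 [314.84181818 219.67636364]
 [405.11928429 398.07952286]]
[[316.42488885  35.03174848]
 [315.9626465  132.5454654 ]
 [315.33450333 219.8722822 ]]
```

View pics/w13.png

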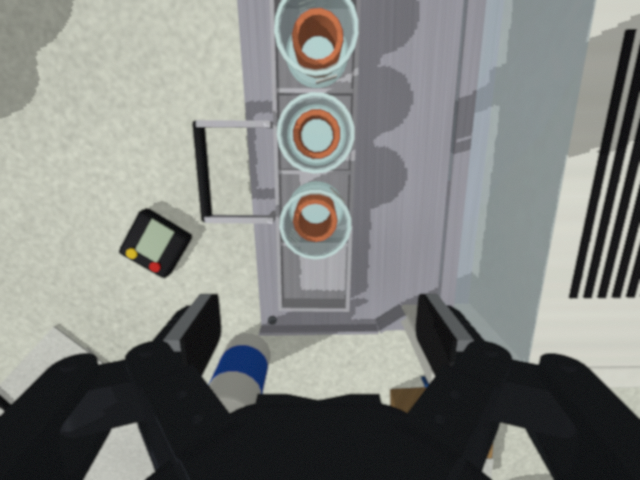

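All three beakers hold coils. The handle bar runs from (198,123) to (207,218), and the shelf's front edge from (238,0) to (262,325).

```bash
python3 - <<'E'
from h import *
import pickle
C["w13"]=pickle.load(open("pics/w13.pkl","rb"));np.set_printoptions(precision=4,suppress=True)
g=lambda u,v,z:fit([("w13",(0,0,z),np.array([u,v]))],[.5,-.2],yaw=False)[0]
a,b=g(198,123,.06),g(207.5,219,.06);print("bar",a,b,(a+b)/2,"yaw",np.arctan2(*(a-b))*-1,np.linalg.norm(a-b))
a,b=g(240,30,.008),g(260,300,.008);print("shelf front edge yaw",-np.arctan2(*(a-b)),a,b)
a,b=g(355,90,.038),g(350,309,.038);print("tray back yaw",-np.arctan2(*(a-b)))
x=[.6413,-.2251,-.2454];print("dryer-pred edge",proj("w13",pose(x,[(-.18,y,.008) for y in(.1,0,-.15)])).ravel(),"lip",proj("w13",pose(x,[(-.18,-.198,.026),(-.03,-.198,.026)])).ravel())
E
python3 plan.py 7 p .433 -.171 .16 74.7
```

```text
bar [ 0.4456 -0.1249] [ 0.4215 -0.2147] [ 0.4336 -0.1698] yaw -0.2625202924892362 0.09298677248057284
shelf front edge yaw -0.24775213443580607 [ 0.5026 -0.0449] [ 0.4284 -0.3383]
tray back yaw -0.2600134740629071
dryer-pred edge [241.7926  74.353  249.2636 170.9303 258.6069 291.71  ] lip [258.811  333.0691 378.9058 331.0655]
t 44.42 pos [ 0.5327 -0.2395  0.2586] yaw 74.8 tiltx/y deg [-0.14  0.11] F [0.4 0.8 0.7] w 0.994 g 0
[7.0, 1.45, -3.8, 3.3, 0, 0, 0.0, 7.0, 1.35, -3.8, 3.25, 0, 0, 0.0, 7.0, 1.2, -3.8, 3.3, 0, 0, 0.0]
-> [ 0.4331 -0.171   0.1601] 74.8
```

Call:
{"fn": "move_arm", "kwargs": {"series": [7,1.45,-3.8,3.3,0,0,0,7,1.35,-3.8,3.25,0,0,0,7,1.2,-3.8,3.3,0,0,0,7,0,0,0,0,0,0,7,0,0,0,0,0,0]}}

```text
time: 45.05
tool_pos: [0.4344, -0.1712, 0.162]
tcp_rot: [2.494, 1.91, 0.001]
wrist_force: [0.4, 0.1, 0.8]
width: 0.818
grip_force: 0.0
```

Call:
{"fn": "move_arm", "kwargs": {"series": [7,0,0,0,0,0,0,7,0,0,0,0,0,0]}}

```text
time: 45.3
tool_pos: [0.4355, -0.1727, 0.1632]
tcp_rot: [2.494, 1.907, 0.002]
wrist_force: [-0.5, -0.3, -0.6]
width: 0.818
grip_force: 0.0
```

```bash
python3 plan.py 7 l .4335 -.1705 .045 75
```

```text
t 45.30 pos [ 0.4355 -0.1727  0.1632] yaw 74.8 tiltx/y deg [ 0.14 -0.07] F [-0.5 -0.3 -0.6] w 0.818 g 0
[7.0, 0.05, -0.1, 3.95, 0, 0, -0.0, 7.0, 0.05, -0.05, 3.95, 0, 0, -0.0, 7.0, 0.05, -0.1, 3.9, 0, 0, -0.0]
-> [ 0.4335 -0.1706  0.0452] 74.8
```

Call:
{"fn": "move_arm", "kwargs": {"series": [7,0.15,-0.2,3.95,0,0,0,7,0,0,3.95,0,0,0,7,0,0,3.9,0,0,0,7,0,0,0,0,0,0,7,0,0,0,0,0,0], "grip_force": 40}}

```text
time: 45.92
tool_pos: [0.4336, -0.1707, 0.0452]
tcp_rot: [2.495, 1.907, 0.001]
wrist_force: [0.6, -0.0, 0.1]
width: 0.82
grip_force: 0.0
```

Call:
{"fn": "move_arm", "kwargs": {"series": [0.5,0,0,0,0,0,0,0.5,0,0,0,0,0,0,0.5,0,0,0,0,0,0,0.5,0,0,0,0,0,0,0.5,0,0,0,0,0,0]}}

```text
time: 46.55
tool_pos: [0.4321, -0.17, 0.0444]
tcp_rot: [-2.496, -1.907, 0.0]
wrist_force: [-2.7, -0.6, 6.3]
width: 0.108
grip_force: 42.6
```

Call:
{"fn": "move_arm", "kwargs": {"series": [0.5,0,0,0,0,0,0,0.5,0,0,0,0,0,0]}}

```text
time: 46.8
tool_pos: [0.4321, -0.17, 0.0444]
tcp_rot: [-2.496, -1.907, 0.0]
wrist_force: [-3.6, 1.4, 6.5]
width: 0.11
grip_force: 42.6
```

```bash
python3 plan.py .5 l .4335 -.1705 .045 75
python3 - <<'E'
from h import *
x=[.6413,-.2251,-.2454]
s=read_state();d=s["tool_pos"][:2]-x[:2];c,k=np.cos(x[2]),np.sin(x[2])
print("tcp in dryer",(c*d[0]+k*d[1]).round(4),(-k*d[0]+c*d[1]).round(4))
E
```

```text
t 46.80 pos [ 0.4321 -0.17    0.0444] yaw 74.8 tiltx/y deg [-0.02  0.01] F [-3.6  1.4  6.5] w 0.110 g 43
[0.5, -0.0, 0.15, -0.05, 0, 0, -0.0]
-> [ 0.4335 -0.1704  0.0449] 74.8
tcp in dryer -0.2163 0.0026
```

Call:
{"fn": "move_arm", "kwargs": {"series": [0.5,0,0.5,0,0,0,-0.5,0.5,0,1.0,0,0,0,-0.5,0.5,-0.05,1.5,0,0,0,0,0.5,-0.05,1.5,0,0,0,0,0.5,0,1.0,0,0,0,0]}}

```text
time: 47.42
tool_pos: [0.4852, -0.1847, 0.0444]
tcp_rot: [-2.478, -1.929, 0.001]
wrist_force: [-4.6, 1.5, 7.7]
width: 0.106
grip_force: 42.9
```

```bash
cat > dr.py <<'E'
from h import *
x=[.6413,-.2251,-.2454]
s=read_state();d=s["tool_pos"][:2]-x[:2];c,k=np.cos(x[2]),np.sin(x[2]);M=R.from_rotvec(s["tcp_rot"]).as_matrix()
print("t",s["time"],"tcp in dryer",(c*d[0]+k*d[1]).round(4),(-k*d[0]+c*d[1]).round(4),s["tool_pos"][2].round(4),"yaw rel",np.degrees(np.arctan2(M[1,0],M[0,0])-x[2])-90,"F",s["wrist_force"].round(1),s["torque"].round(2),s["width"],s["grip_force"])
E
python3 dr.py
```

```text
t 47.425 tcp in dryer -0.1612 0.0013 0.0444 yaw rel -0.1399863983671139 F [-4.6  1.5  7.7] [ 0.18  0.75 -0.  ] 0.106442152368309 42.87513613700867
```

Call:
{"fn": "move_arm", "kwargs": {"series": [0.5,0,1.5,0,0,0,0,0.5,0,1.5,0,0,0,0,0.5,0,1.5,0,0,0,0,0.5,0,1.5,0,0,0,0,0.5,0,0.8,0,0,0,0]}}

```text
time: 48.05
tool_pos: [0.5512, -0.2014, 0.0443]
tcp_rot: [-2.478, -1.929, 0.001]
wrist_force: [-4.8, 0.9, 7.3]
width: 0.103
grip_force: 42.9
```

```bash
python3 dr.py
```

```text
t 48.05 tcp in dryer -0.0931 0.0011 0.0443 yaw rel -0.13827237728476405 F [-4.8  0.9  7.3] [ 0.13  0.74 -0.05] 0.10304626519783022 42.88855791091919
```

Call:
{"fn": "move_arm", "kwargs": {"series": [0.5,0,0.8,0,0,0,0,0.5,0,0.6,0,0,0,0,0.5,0,0.4,0,0,0,0,0.5,0,0.3,0,0,0,0,0.5,0,0.2,0,0,0,0]}}

```text
time: 48.68
tool_pos: [0.5728, -0.2068, 0.0444]
tcp_rot: [-2.478, -1.929, 0.002]
wrist_force: [-5.2, 0.7, 7.8]
width: 0.106
grip_force: 42.8
```

Call:
{"fn": "move_arm", "kwargs": {"series": [0.5,0,0.1,0,0,0,0,0.5,0,0.1,0,0,0,0,0.5,0,0,0,0,0,0]}}

```text
time: 49.05
tool_pos: [0.5748, -0.2073, 0.0444]
tcp_rot: [-2.478, -1.929, 0.001]
wrist_force: [-3.6, 0.8, 6.7]
width: 0.11
grip_force: 42.7
```

```bash
python3 dr.py
```

```text
t 49.05 tcp in dryer -0.0688 0.0011 0.0444 yaw rel -0.1450380877449362 F [-3.6  0.8  6.7] [0.14 0.62 0.01] 0.10980654877788538 42.744526863098145
```

Close to home. I'll creep forward until the force rises against the stop.

Call:
{"fn": "move_arm", "kwargs": {"series": [0.5,0,0.15,0,0,0,0,0.5,0,0.15,0,0,0,0,0.5,0,0,0,0,0,0]}}

```text
time: 49.42
tool_pos: [0.5752, -0.2075, 0.0444]
tcp_rot: [-2.474, -1.927, 0.007]
wrist_force: [-11.4, 3.4, 14.0]
width: 0.105
grip_force: 43.6
```

```bash
python3 dr.py
```

```text
t 49.425 tcp in dryer -0.0684 0.001 0.0444 yaw rel -0.13297305411656168 F [-11.4   3.4  14. ] [0.35 1.68 0.03] 0.10478643192189849 43.638585805892944
```

Call:
{"fn": "move_arm", "kwargs": {"series": [0.5,0,-0.2,0,0,0,0,0.5,0,0,0,0,0,0,5,0,0,0,0,0,0,5,0,0,0,0,0,0,5,0,0,0,0,0,0]}}

```text
time: 50.05
tool_pos: [0.5747, -0.2071, 0.0427]
tcp_rot: [-2.477, -1.928, 0.003]
wrist_force: [-5.7, 1.6, 1.3]
width: 0.587
grip_force: 0.0
```

Call:
{"fn": "move_arm", "kwargs": {"series": [5,0,0,-3,0,0,0,5,0,0,-5,0,0,0,5,0,0,-5,0,0,0,5,0,0,-5,0,0,0,5,0,0,-3,0,0,0]}}

```text
time: 50.68
tool_pos: [0.5782, -0.2083, 0.2577]
tcp_rot: [2.475, 1.926, 0.005]
wrist_force: [0.5, 0.1, -0.2]
width: 0.586
grip_force: 0.0
```

Call:
{"fn": "move_arm", "kwargs": {"series": [5,0,0,0,0,0,0,5,0,0,0,0,0,0]}}

```text
time: 50.92
tool_pos: [0.576, -0.2076, 0.2526]
tcp_rot: [-2.479, -1.929, 0.001]
wrist_force: [0.2, 0.3, -0.8]
width: 0.585
grip_force: 0.0
```

```bash
python3 snap.py w14
python3 - <<'E'
from h import *
import pickle
cv2.imwrite("pics/top2.png",read_camera("top")[:,:,::-1])
x=[.6413,-.2251,-.2454]
print("button",pose(x,[(-.025,.232,.122)]))
# composite for a single view: wrist picture and a top crop
a=cv2.imread("pics/w14.png"); b=cv2.imread("pics/top2.png")[90:330,200:520]
cv2.imwrite("pics/comp.png",np.hstack([cv2.resize(a,(400,300)),cv2.resize(b,(400,300))]))
E
```

```text
50.975 [ 0.5756 -0.2073  0.2517]
button [[0.67341209 0.00602294 0.122     ]]
```

View pics/comp.png

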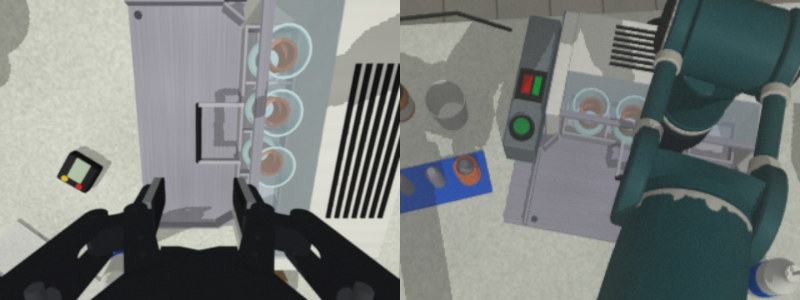

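Seen through the window, the tray is inside with all the beakers upright. I'll verify the bar location and refine the button at top pixel (297,191).

```bash
python3 - <<'E'
from h import *
import pickle
C["w14"]=pickle.load(open("pics/w14.pkl","rb"));np.set_printoptions(precision=4,suppress=True)
x=[.6413,-.2251,-.2454];c,k=np.cos(x[2]),np.sin(x[2])
im=cv2.imread("pics/w14.png",0); m=(im[150:270,290:345]<45).astype(np.uint8)
n,l,st,ce=cv2.connectedComponentsWithStats(m); i=1+st[1:,4].argmax(); print(st[i],ce[i])
u=ce[i]+[290,150]
p=fit([("w14",(0,0,.058),u)],[.57,-.2],yaw=False)[0];d=p-x[:2];print("bar in dryer",c*d[0]+k*d[1],-k*d[0]+c*d[1])
b=cv2.imread("pics/top2.png");hs=cv2.cvtColor(b,cv2.COLOR_BGR2HSV);g=cv2.inRange(hs,(45,80,30),(85,255,255));g[:,:280]=0;g[:,315:]=0;g[:175]=0;g[206:]=0
ys,xs=np.nonzero(g);print(xs.mean(),ys.mean(),len(xs));print("button",fit([("top",(0,0,.122),np.array([xs.mean(),ys.mean()]))],[.67,0],yaw=False)[0])
E
python3 plan.py 0 p .672 .005 .25 76
```

```text
[ 24  16   8  93 564] [27.2092 61.328 ]
bar in dryer -0.06828846354525088 0.004959873200677093
296.656050955414 190.5859872611465 157
button [0.6716 0.0053]
t 51.02 pos [ 0.5754 -0.2073  0.2514] yaw 75.8 tiltx/y deg [-0.19  0.08] F [ 0.4 -0.7 -0.6] w 0.590 g 0
[0.0, 4.3, 1.5, 0.05, 0, 0, -0.0, 0.0, 4.45, 1.15, 0.0, 0, 0, -0.0, 0.0, 4.6, 0.85, 0.05, 0, 0, -0.0, 0.0, 4.75, 0.5, 0.0, 0, 0, -0.0, 0.0, 4.85, 0.15, 0.05, 0, 0, -0.0]
-> [0.672  0.005  0.2499] 75.8
```

Call:
{"fn": "move_arm", "kwargs": {"series": [0,4.3,1.5,0.05,0,0,0,0,4.45,1.15,0,0,0,0,0,4.6,0.85,0.05,0,0,0,0,4.75,0.5,0,0,0,0,0,4.85,0.15,0.05,0,0,0]}}

```text
time: 51.65
tool_pos: [0.6727, 0.0059, 0.2498]
tcp_rot: [-2.478, -1.928, 0.004]
wrist_force: [0.5, 0.5, -0.6]
width: 0.003
grip_force: 0.0
```

Call:
{"fn": "move_arm", "kwargs": {"series": [0,0,0,4,0,0,0,0,0,0,4,0,0,0,0,0,0,2,0,0,0,0,0,0,0,0,0,0,0,0,0,0,0,0,0]}}

```text
time: 52.28
tool_pos: [0.674, 0.0043, 0.1537]
tcp_rot: [2.479, 1.928, 0.003]
wrist_force: [0.3, -0.4, -0.5]
width: -0.001
grip_force: 0.0
```

```bash
python3 plan.py 0 l .672 .005 .124 75.8
```

```text
t 52.27 pos [0.674  0.0043 0.1537] yaw 75.8 tiltx/y deg [ 0.12 -0.  ] F [ 0.3 -0.4 -0.5] w -0.001 g 0
[0.0, 0.0, -0.2, 2.95, 0, 0, -0.0]
-> [0.672  0.0048 0.1242] 75.8
```

Call:
{"fn": "move_arm", "kwargs": {"series": [0,0,-0.1,1.2,0,0,0,0,0,0,0.7,0,0,0,0,0,0,0.4,0,0,0,0,0,0,0.3,0,0,0,0,0,0,0,0,0,0]}}

```text
time: 52.9
tool_pos: [0.6716, 0.0048, 0.1265]
tcp_rot: [-2.479, -1.929, 0.001]
wrist_force: [-3.3, -0.0, 2.8]
width: -0.002
grip_force: 1.7
```

```bash
python3 dr.py
```

```text
t 52.9 tcp in dryer -0.0264 0.2303 0.1265 yaw rel -0.15269312375401967 F [-3.3 -0.   2.8] [-0.08  0.49  0.02] -0.002225363655932945 1.6968534886837006
```

Call:
{"fn": "move_arm", "kwargs": {"series": [0,0,0,0.3,0,0,0,0,0,0,0.3,0,0,0,0,0,0,0,0,0,0]}}

```text
time: 53.28
tool_pos: [0.6723, 0.0048, 0.1239]
tcp_rot: [2.479, 1.929, 0.001]
wrist_force: [-9.0, -0.0, 17.4]
width: 0.0
grip_force: 8.6
```

```bash
python3 dr.py
```

```text
t 53.275 tcp in dryer -0.0258 0.2305 0.1239 yaw rel -0.1471937695264245 F [-9.  -0.  17.4] [ 0.01  1.56 -0.04] 8.433971263505674e-05 8.631032899920683
```

The button bottomed out at 17 N. Retracting clear.

Call:
{"fn": "move_arm", "kwargs": {"series": [0,0,0,-2,0,0,0,0,0,0,-4,0,0,0,0,0,0,-5,0,0,0,0,0,0,-4,0,0,0,0,0,0,0,0,0,0]}}

```text
time: 53.9
tool_pos: [0.675, 0.0048, 0.2762]
tcp_rot: [2.474, 1.926, 0.013]
wrist_force: [0.3, 0.1, 0.3]
width: -0.001
grip_force: 0.0
```

Call:
{"fn": "move_arm", "kwargs": {"series": [0,0,0,0,0,0,0,0,0,0,0,0,0,0,0,0,0,0,0,0,0,0,0,0,0,0,0,0]}}

```text
time: 54.4
tool_pos: [0.6716, 0.0048, 0.2692]
tcp_rot: [-2.478, -1.929, 0.002]
wrist_force: [-0.3, 0.1, -0.1]
width: -0.0
grip_force: 0.0
```

Run:
```python
from workcell import *
print(read_state()["tool_pos"],read_state()["wrist_force"])
print(finish_job())
```

```text
[0.67160957 0.00483585 0.26918527] [-0.30994     0.08075814 -0.05756765]
the job is handed in; nothing more can be done
None
```

I handed the job in at about 54 s: all three beakers are in the tray with a coil each, the tray is home against the rear stop, the start button was pressed to its bottom, and the spare coil was left on its post; the hand-in returned no verdict.

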